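Level the brush-case display rack, then clip the cases in

TASK

Make the display rack on the counter ready: first screw both of its levelling feet down (turn the knobs clockwise) until each foot just touches and bears lightly on the counter, without forcing it, and let go of the knobs. Only then press every bamboo brush case lying on the counter fully down into a clip of its own on the rack, past the sprung jaw, so that it lies flat in both forks with the jaw closed over it, roughly centred. Leave the jars and the dish standing where they are.

Things in the scene. Friction and masses are not known exactly. Their poses are not given: they have to be found in the camera images.
- rack: Display rack: wooden board 170 mm (x) by 340 mm (y), 12 mm thick, top 52 mm above the counter, on a heel bar bolted to the counter on the robot's side; cannot move. Origin on the counter under its centre; x away from the robot, y left. Knobs at x = 40, y = 140 (left) and -140 mm (right); between them three clips 70 mm apart. Keep fingertips above the board.
- foot_left: Levelling foot at the rack's far left corner: black rubber disc, 32 mm across, 8 mm thick, on a steel stem under the board. Origin at the centre of its underside: its height is the gap to the counter (5 to 10 mm at the start). It moves up and down, 1.6 mm per radian of its knob. The rubber is springy: once it touches, each further mm of the knob adds 8 N.
- foot_right: Levelling foot at the rack's far right corner: black rubber disc, 32 mm across, 8 mm thick, on a steel stem under the board. Origin at the centre of its underside: its height is the gap to the counter (5 to 10 mm at the start). It moves up and down, 1.6 mm per radian of its knob. The rubber is springy: once it touches, each further mm of the knob adds 8 N.
- knob_left: Knob of the left foot, above the board on the same upright axis: round, dark steel, 34 mm across, 22 mm high, white line along x on top. Origin on its axis 8 mm below its top: grip here. Clockwise from above screws it down with its foot, 1.6 mm per rad: 3 to 6 rad, in several grasps. When the foot touches, origin is 76 mm up. Friction 0.03 N m: it stays as left; a forced foot backs off to 19 N.
- knob_right: Knob of the right foot, above the board on the same upright axis: round, dark steel, 34 mm across, 22 mm high, white line along x on top. Origin on its axis 8 mm below its top: grip here. Clockwise from above screws it down with its foot, 1.6 mm per rad: 3 to 6 rad, in several grasps. When the foot touches, origin is 76 mm up. Friction 0.03 N m: it stays as left; a forced foot backs off to 19 N.
- clip0 (a point): Clip (left): where the middle of a seated tube lies, 82 mm above the counter, 30 above the board; x along the tube, z up. Two forks 10 mm thick stand 40 mm either side along x, free between them for fingers. Fixed flared prongs (-y side, 51 mm high) and jaw noses (+y). Push the tube straight down within 3 mm of this x, y: it meets the noses about 17 mm up and takes 5 to 12 N.
- clip1 (a point): Clip (middle): where the middle of a seated tube lies, 82 mm above the counter, 30 above the board; x along the tube, z up. Two forks 10 mm thick stand 40 mm either side along x, free between them for fingers. Fixed flared prongs (-y side, 51 mm high) and jaw noses (+y). Push the tube straight down within 3 mm of this x, y: it meets the noses about 17 mm up and takes 5 to 12 N.
- clip2 (a point): Clip (right): where the middle of a seated tube lies, 82 mm above the counter, 30 above the board; x along the tube, z up. Two forks 10 mm thick stand 40 mm either side along x, free between them for fingers. Fixed flared prongs (-y side, 51 mm high) and jaw noses (+y). Push the tube straight down within 3 mm of this x, y: it meets the noses about 17 mm up and takes 5 to 12 N.
- jaw0 (a joint): Sprung jaw of clip 0: two linked steel uprights with round noses over the tube. 0 = closed (its rest), grows to 0.14 rad as a tube pushes the noses aside, limit 0.5 rad; springs back by itself.
- jaw1 (a joint): Sprung jaw of clip 1: two linked steel uprights with round noses over the tube. 0 = closed (its rest), grows to 0.14 rad as a tube pushes the noses aside, limit 0.5 rad; springs back by itself.
- jaw2 (a joint): Sprung jaw of clip 2: two linked steel uprights with round noses over the tube. 0 = closed (its rest), grows to 0.14 rad as a tube pushes the noses aside, limit 0.5 rad; springs back by itself.
- tube0: Bamboo brush case, a rigid rod 150 mm long: round bamboo 16 mm in diameter, with a dark square cap (20 x 20 mm, 18 mm long) at each end that keeps it from rolling; about 50 g. Between the caps 114 mm are bare. Origin at its middle, on its axis; x runs along it, both ends alike. Lying on the counter its axis is 10 mm up. None if absent at this start (two or three are present).
- tube1: Bamboo brush case, a rigid rod 150 mm long: round bamboo 16 mm in diameter, with a dark square cap (20 x 20 mm, 18 mm long) at each end that keeps it from rolling; about 50 g. Between the caps 114 mm are bare. Origin at its middle, on its axis; x runs along it, both ends alike. Lying on the counter its axis is 10 mm up. None if absent at this start (two or three are present).
- tube2: Bamboo brush case, a rigid rod 150 mm long: round bamboo 16 mm in diameter, with a dark square cap (20 x 20 mm, 18 mm long) at each end that keeps it from rolling; about 50 g. Between the caps 114 mm are bare. Origin at its middle, on its axis; x runs along it, both ends alike. Lying on the counter its axis is 10 mm up. None if absent at this start (two or three are present).
- jar_a: Clear glass jar with cork, 48 mm across, 75 mm high, a bystander. Origin under its centre.
- jar_b: Amber glass jar with cork, 48 mm across, 75 mm high, a bystander. Origin under its centre.
- jar_c: Small green glass jar with cork, 40 mm across, 60 mm high, a bystander. Origin under its centre.
- dish: White porcelain dish, 72 mm across, 22 mm high, a bystander. Origin under its centre.
Not all that is in view belongs to the job. What is shaped like the tube1 but purple or yellow is not meant.

How it is judged:
By the outcome, as a careful person would: the job done as asked, in the order asked, and still so for the second after the job is handed in, with the robot touching nothing.
Of tube0, tube1, tube2 only 2 to 3 are there at a start; the rules pass over those that are not, and their reading is None.
At some moment in a run one of tube0, tube1, tube2 may be knocked a few centimetres aside while the robot is not near it.
Once in a run the grip may slacken for a moment while it holds something.
It also fails if it takes over 210 s, if anything falls off the work surface, if the arm or the gripper's body presses on something with over 40 N, if the wrist force passes 120 N, or if a joint passes its speed limit or range.

ROBOT

A 7-joint arm with a two-finger parallel gripper is mounted at the origin on the work surface. World frame = base frame: x ahead of the robot, y to its left, z up, the work surface at z = 0. Lengths are in m, angles in rad, forces in N, time in s.
With the tool pointing down it reaches from about 0.4 to 0.85 m from the base axis. Payload 10.4 kg.
Tool frame: the origin (TCP) lies at the very end of the fingers, on their centre line; the grasp point (between the pads) lies 19 mm behind it (manip.grip_point_offset is the distance from the TCP to the grasp point, in m); z points along the fingers, y is the line along which they close (so a half turn about z gives the same grasp; the last joint's range is limited). The gripper opens to 85 mm and grips with 20 to 120 N. Pads are 22 mm wide; open, the fingers measure 114 mm over their backs; the gripper's body (76 mm by 85 mm) begins 54 mm behind the grasp point. The pads swing forward as they close: fully open they stand 13 mm farther back than shut.
Start: joints at [-1.125, 0.332, -0.065, 1.46, 0.022, 1.35, -0.088], TCP at [0.282, 0.558, 0.194] pointing down, gripper open.
Joint ranges: [-2.6, 2.6], [-0.5, 2.12], [-1.47, 1.34], [0.16, 2.42], [-1.27, 4.41], [0.06, 2.06], [-2.6, 2.6]. Speed limits (rad/s): [2.22, 2.22, 2.79, 2.79, 3.14, 3.14, 3.14].

INTERFACE

Orientations are given as a unit quaternion [x, y, z, w].
In Python, from workcell import manip gives the robot as it stands. The module is installed in compiled form; this text tells all that it offers.
- The arm moves only by the shell command python3 -m inch 'ROWS' [OPENING] [FORCE]. ROWS is JSON, a list of rows, each a list of 2 entries, a list of its own where there are three numbers: the shift along the tool's x, y, z each as a share of 0.08 m, from -1 to 1, then the turn, a rotation vector about the tool's x, y, z each as a share of 45 degrees, from -1 to 1. A call has exactly 10 rows; each row is the pose to reach, as a shift and turn from the pose commanded when the call began, along the tool's axes at that moment; what a row does not reach only later rows make up. A row lasts 1/10 s, in which the tool goes at most 50 mm and 8.59 degrees, less where a joint would pass 70% of its speed; a pose out of reach is approached as far as the arm can. A call with a number of a shift or a turn outside -1 to 1 is refused whole. A call with a gripper value outside its range is refused whole. OPENING is the opening, from 0 (shut) to 1 (fully open), set as the call begins (- or left out, the last holds). The fingers move at their own pace and stop on an object; FORCE is the grip in N (left out, the last holds). Time passes only in rows, so rows that repeat a pose let the fingers close, or fill a call up. It gives the time, the measured TCP pose, the force, the opening and the grip force at its end, in the units of the state.
- manip.get_obs(): the state, without advancing time (a new reading comes with each control period).
- manip.camera(name): name is "scene" or "top" or "wrist"; returns the picture (384x512x3 uint8, red, green, blue); there is no depth.
- manip.camera_params(name): a dict with "fov_y" (degrees; the focal length in pixels is half the picture's height over the tangent of half this angle, whatever the lens; pixels are square), "cx", "cy" (the principal point, pixels), "k1" (the pictures are not rectified: a ray, as slopes to the right and down, at radius r is drawn at 1 + k1 r^2 times it, then the intrinsics apply), "camera_from_world" (4x4, takes a point from world to camera coordinates); the wrist camera has in their place "T_tool_cam" (4x4, takes a point from camera to tool coordinates, whose origin is the TCP and whose axes are the flange's). Camera axes: x right, y up, looking along -z (the intrinsics and any distortion apply to the point x, -y, -z); pixel columns grow to the right and rows downward; lengths in m; the calibration is good to about 2 mm. A picture is of the moment at which its call begins: read the wrist's pose just before it. camera_params takes no time and is no camera call.
- manip.hand_in(): hands the job in; it is judged then, once.
The state is a dict: "clock": time; "joint_pos": joint angles; "joint_velocities": joint speeds; "tau": joint torques, N m; "position": TCP position; "ee_rot": TCP orientation; "ft_force": force on the tool from outside, world axes, zero at the start; "torque": the same for the moment, N m; "grip_width": opening from 0.0 (shut) to 1.0 (fully open); "grasp_force": force on a finger pad.
Only numpy, scipy, OpenCV 4.12 (cv2) and the standard library are available. Lean on these libraries where they do the work, as an engineer would, in place of code of your own. Each camera call takes 0.05 s, during which the arm holds its last target. There are 200 camera calls.

## Working session

There is one attempt and no reset: what is moved stays moved. The work goes in short steps, Python scripts to look and compute and a shell command to move; the robot and the scene stay as the last step left them, time stands still between calls to the robot, and variables do not carry over. Pictures are saved under pics/ and viewed, at most 14 in all, crops included, and the job is handed in when it is done.

```bash
mkdir -p pics; cat > h.py <<'E'
import numpy as np, cv2
from workcell import manip
from scipy.spatial.transform import Rotation as R
def K(p): 
    f=192/np.tan(np.radians(p["fov_y"])/2); return f
def ray(name,uv,obs=None):
    p=manip.camera_params(name); f=K(p)
    d=(np.array(uv,float)-[p["cx"],p["cy"]])/f
    s=d.copy()
    for _ in range(20): s=d/(1+p["k1"]*(s@s))
    v=np.array([s[0],-s[1],-1.])
    if name=="wrist":
        obs=obs or manip.get_obs(); T=np.eye(4);T[:3,:3]=R.from_quat(obs["ee_rot"]).as_matrix();T[:3,3]=obs["position"]
        C=T@np.array(p["T_tool_cam"])
    else: C=np.linalg.inv(np.array(p["camera_from_world"]))
    return C[:3,3],C[:3,:3]@v
def at(name,uv,z,obs=None):
    o,d=ray(name,uv,obs); return o+d*(z-o[2])/d[2]
def proj(name,P,obs=None):
    p=manip.camera_params(name); f=K(p)
    if name=="wrist":
        obs=obs or manip.get_obs(); T=np.eye(4);T[:3,:3]=R.from_quat(obs["ee_rot"]).as_matrix();T[:3,3]=obs["position"]
        M=np.linalg.inv(T@np.array(p["T_tool_cam"]))
    else: M=np.array(p["camera_from_world"])
    c=M@np.append(P,1.); s=np.array([c[0],-c[1]])/-c[2]
    return s*(1+p["k1"]*(s@s))*f+[p["cx"],p["cy"]]
def pic(name,fn,crop=None,scale=1):
    im=manip.camera(name)[:,:,::-1]; cv2.imwrite("pics/raw_"+fn,im)
    if crop: x0,y0,x1,y1=crop; im=im[y0:y1,x0:x1]
    im=cv2.resize(im,None,fx=scale,fy=scale,interpolation=cv2.INTER_CUBIC); cv2.imwrite("pics/"+fn,im); return im
E
python3 - <<'E'
from h import *
o=manip.get_obs();print(o)
pic("top","top0.png",scale=1.5);pic("scene","scene0.png",scale=1.5)
for n in("top","scene","wrist"):print(manip.camera_params(n))
E
```

```text
{'clock': 0.0, 'joint_pos': array([-1.1246018 ,  0.33286184, -0.06471094,  1.46090822,  0.02158165,
        1.34988973, -0.08851883]), 'joint_velocities': array([-0.00047284, -0.00044008, -0.00115911, -0.00124637,  0.00015994,
        0.00071931,  0.00012953]), 'tau': array([ 6.82444461e-04, -6.25457239e+01,  4.96308412e-02, -3.91591465e+01,
        1.62212877e-02,  1.02953921e-02, -1.85538795e-05]), 'position': array([0.28219067, 0.55720839, 0.19273805]), 'ee_rot': array([ 2.32252943e-01,  9.72655180e-01, -6.71964060e-04, -1.39375637e-04]), 'ft_force': array([ 0.43852512, -0.21710025,  0.3522493 ]), 'torque': array([-0.04126331, -0.03445826, -0.03068432]), 'grasp_force': 0.0, 'grip_width': 1.001789083042813}
{'fov_y': 53.675240090788016, 'cx': 257.06336410525233, 'cy': 191.8288290981256, 'k1': -0.0303796917645534, 'camera_from_world': array([[-0.02700978, -0.99963228,  0.00240495, -0.07321872],
       [ 0.99748204, -0.02679371,  0.06566333, -0.52089852],
       [-0.06557475,  0.00417245,  0.99783894, -1.12892578],
       [ 0.        ,  0.        ,  0.        ,  1.        ]])}
{'fov_y': 57.50721535222593, 'cx': 257.9544528236596, 'cy': 197.15913448876947, 'k1': -0.057039404295230356, 'camera_from_world': array([[ 0.50617688,  0.86222062, -0.01898866, -0.18886568],
       [-0.62178577,  0.38010726,  0.68476341,  0.30641599],
       [ 0.59763486, -0.33480452,  0.72851802, -1.25962185],
       [ 0.        ,  0.        ,  0.        ,  1.        ]])}
{'fov_y': 64.7405753932417, 'cx': 252.2941589593305, 'cy': 186.27472309080935, 'k1': -0.047286888236445654, 'T_tool_cam': array([[ 7.69872816e-04,  9.52414050e-01,  3.04806305e-01,
         7.79802854e-02],
       [ 9.99999603e-01, -5.96293635e-04, -6.62565276e-04,
        -4.29614300e-04],
       [-4.49282418e-04,  3.04806694e-01, -9.52414131e-01,
        -1.80873903e-01],
       [ 0.00000000e+00,  0.00000000e+00,  0.00000000e+00,
         1.00000000e+00]])}
```

View pics/top0.png

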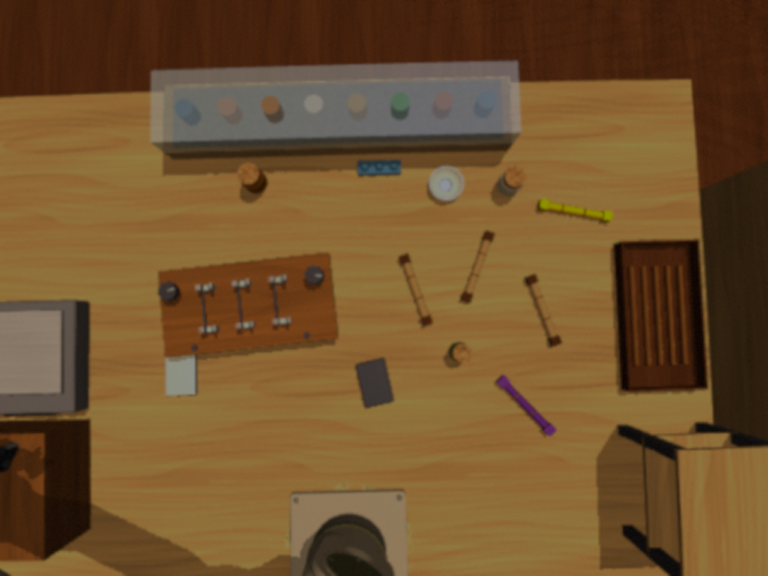

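View pics/scene0.png

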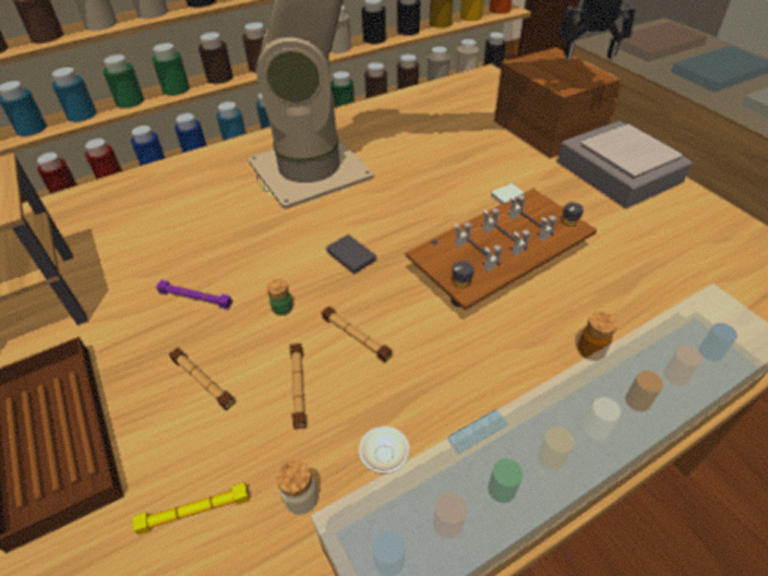

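```bash
python3 - <<'E'
from h import *
im=cv2.imread("pics/raw_top0.png")
a=cv2.resize(im[160:245,100:232],None,fx=6,fy=6,interpolation=cv2.INTER_CUBIC)
b=cv2.resize(im[145:240,255:385],None,fx=6,fy=6,interpolation=cv2.INTER_CUBIC)
cv2.imwrite("pics/ca.png",a);cv2.imwrite("pics/cb.png",b)
s=1/1.5
kl=at("top",(168*s,291*s),.09);kr=at("top",(314*s,275*s),.09);print(kl,kr,np.linalg.norm(kl-kr))
for e in [((405,259),(427,321)),((488,236),(466,298)),((531,280),(555,341))]:
    p,q=[at("top",np.array(u)*s,.015) for u in e];print((p+q)/2,np.linalg.norm(p-q),np.degrees(np.arctan2(*(p-q)[1::-1])))
E
```

```text
[0.51883432 0.32466288 0.09      ] [0.54169396 0.04759342 0.09      ] 0.2780108766851743
[ 0.51289332 -0.14835749  0.015     ] 0.13280815574951793 17.78282472773249
[ 0.55623926 -0.27348801  0.015     ] 0.13428959214975358 -21.585916496976147
[ 0.46452075 -0.40352656  0.015     ] 0.13161722701490877 19.162610539747725
```

View pics/ca.png

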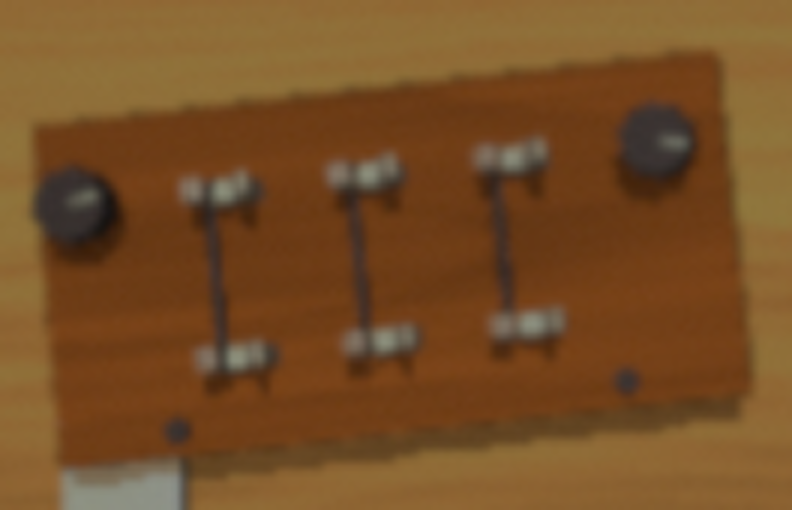

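View pics/cb.png

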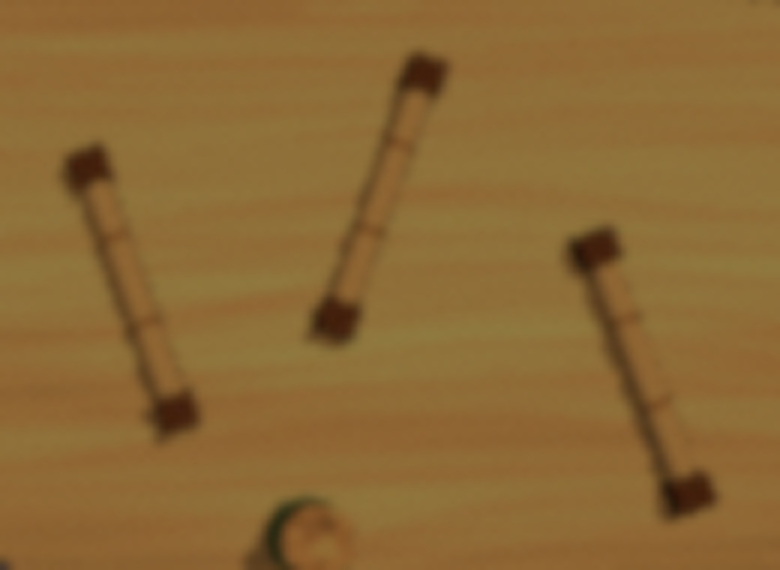

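```bash
cat >> h.py <<'E'
def plan(target,turn_deg=0,n=1,cmd=None):
    "n calls to target TCP xyz, total turn about tool z (+ = clockwise)"
    o=manip.get_obs(); P=np.array(cmd if cmd is not None else o["position"]); M=R.from_quat(o["ee_rot"])
    d=(np.array(target)-P)/n
    for i in range(n):
        print(np.round(M.inv().apply(d)/.08,3),"turn",round(turn_deg/45/n,3)); M=M*R.from_euler("z",turn_deg/n,degrees=True)
def st():
    o=manip.get_obs();x=R.from_quat(o["ee_rot"]).as_matrix()
    print("t",round(o["clock"],2),"pos",np.round(o["position"],4),"yawx",round(float(np.degrees(np.arctan2(x[1,0],x[0,0]))),2),"tilt",np.round(x[:2,2],4),"j",np.round(o["joint_pos"],2),"F",np.round(o["ft_force"],1),"w",round(o["grip_width"],3),"g",round(o["grasp_force"],1))
E
python3 - <<'E'
from h import *
kl=at("top",(112.2,194.2),.09);kr=at("top",(209.5,183.5),.09)
yv=(kl-kr)/np.linalg.norm(kl-kr); print(kl,kr,np.linalg.norm(kl-kr),np.degrees(np.arctan2(-yv[0],yv[1])))
plan([kl[0],kl[1],.19],-108,3); st()
E
```

```text
[0.51825045 0.32409219 0.09      ] [0.54120744 0.04712997 0.09      ] 0.2779120269347133 4.738330646130027
[-1.316 -0.422  0.012] turn -0.8
[-0.817 -1.115  0.012] turn -0.8
[-0.005 -1.382  0.012] turn -0.8
t 0.1 pos [0.2822 0.5572 0.1928] yawx 153.14 tilt [-0.0005 -0.0011] j [-1.12  0.33 -0.06  1.46  0.02  1.35 -0.09] F [ 0.2 -0.8  0.2] w 0.998 g 0.0
```

```bash
python3 -m inch '[[[-0.2,-0.06,0],[0,0,-0.15]],[[-0.4,-0.12,0],[0,0,-0.3]],[[-0.6,-0.2,0],[0,0,-0.45]],[[-0.8,-0.25,0],[0,0,-0.6]],[[-1,-0.32,0],[0,0,-0.8]],[[-1,-0.32,0],[0,0,-0.8]],[[-1,-0.32,0],[0,0,-0.8]],[[-1,-0.32,0],[0,0,-0.8]],[[-1,-0.32,0],[0,0,-0.8]],[[-1,-0.32,0],[0,0,-0.8]]]' 0; python3 -c "
from h import *
st();plan([.5183,.3241,.17],-72,3)"
```

```text
clock: 1.1
position: [0.3415, 0.4992, 0.1935]
ee_rot: [-0.08, 0.997, 0.0, -0.0]
ft_force: [0.3, -0.7, 0.7]
grip_width: -0.002
grasp_force: 0.0
t 1.1 pos [0.3415 0.4992 0.1935] yawx -170.87 tilt [-0.0002  0.0001] j [-0.96  0.29 -0.11  1.51  0.03  1.34  0.66] F [ 0.3 -0.7  0.7] w -0.002 g 0.0
[-0.612 -0.837  0.098] turn -0.533
[-0.218 -1.014  0.098] turn -0.533
[ 0.213 -1.015  0.098] turn -0.533
```

```bash
python3 -m inch '[[[-0.2,-0.27,0],[0,0,-0.2]],[[-0.4,-0.55,0],[0,0,-0.4]],[[-0.61,-0.83,0],[0,0,-0.53]],[[-0.61,-0.83,0],[0,0,-0.53]],[[-0.61,-0.83,0],[0,0,-0.53]],[[-0.61,-0.83,0],[0,0,-0.53]],[[-0.61,-0.83,0],[0,0,-0.53]],[[-0.61,-0.83,0],[0,0,-0.53]],[[-0.61,-0.83,0],[0,0,-0.53]],[[-0.61,-0.83,0],[0,0,-0.53]]]'; python3 -m inch '[[[-0.1,-0.3,0],[0,0,-0.2]],[[-0.2,-0.6,0],[0,0,-0.4]],[[-0.22,-1,0],[0,0,-0.53]],[[-0.22,-1,0],[0,0,-0.53]],[[-0.22,-1,0],[0,0,-0.53]],[[-0.22,-1,0],[0,0,-0.53]],[[-0.22,-1,0],[0,0,-0.53]],[[-0.22,-1,0],[0,0,-0.53]],[[-0.22,-1,0],[0,0,-0.53]],[[-0.22,-1,0],[0,0,-0.53]]]'; python3 -c "
from h import *
st();pic('wrist','w1.png',scale=1.5)
plan([.5183,.3241,.12],-22,1)"
```

```text
clock: 2.1
position: [0.4007, 0.441, 0.1935]
ee_rot: [-0.284, 0.959, 0.0, 0.0]
ft_force: [0.4, -0.7, -1.0]
grip_width: 0.006
grasp_force: 0.0
clock: 3.1
position: [0.459, 0.3835, 0.1935]
ee_rot: [-0.476, 0.879, 0.0, 0.0]
ft_force: [0.2, -0.1, 0.1]
grip_width: -0.002
grasp_force: 0.0
t 3.1 pos [0.459  0.3835 0.1935] yawx -123.14 tilt [0.     0.0001] j [-0.68  0.28 -0.11  1.53  0.03  1.33  1.77] F [ 0.2 -0.1  0.1] w -0.002 g 0.0
[ 0.216 -1.025  0.919] turn -0.489
```

View pics/w1.png

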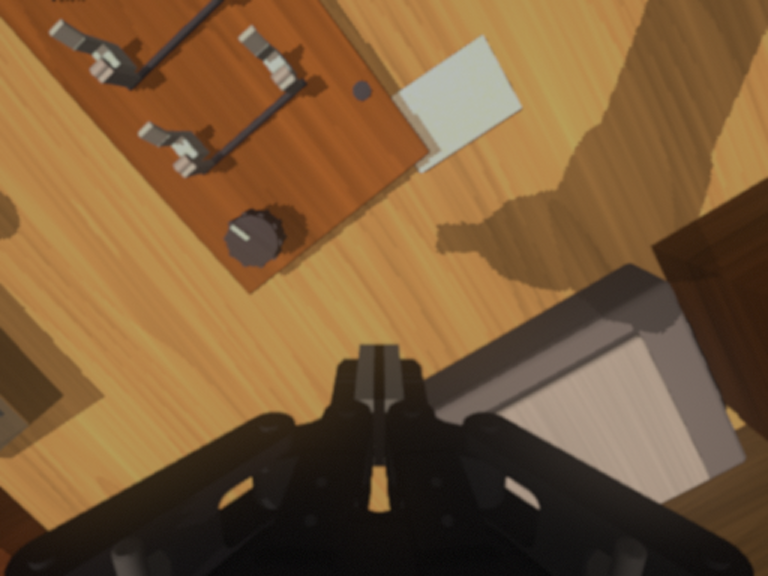

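```bash
python3 -c "
from h import *
print(at('wrist',(251/1.5,240/1.5),.092))"
python3 -m inch '[[[0,-0.3,0],[0,0,-0.1]],[[0.1,-0.6,0],[0,0,-0.2]],[[0.2,-0.8,0],[0,0,-0.4]],[[0.22,-1,0],[0,0,-0.49]],[[0.22,-1,0.3],[0,0,-0.49]],[[0.22,-1,0.6],[0,0,-0.49]],[[0.22,-1,0.8],[0,0,-0.49]],[[0.22,-1,0.9],[0,0,-0.49]],[[0.22,-1,0.9],[0,0,-0.49]],[[0.22,-1,0.9],[0,0,-0.49]]]'; python3 -c "
from h import *
st();pic('wrist','w2.png',scale=1.5)
plan([.5183,.3241,.1],0,1)"
```

```text
[0.51938237 0.32700118 0.092     ]
clock: 4.15
position: [0.517, 0.3251, 0.1224]
ee_rot: [-0.635, 0.772, -0.0, 0.001]
ft_force: [-0.2, 0.2, 0.0]
grip_width: -0.001
grasp_force: 0.0
t 4.15 pos [0.517  0.3251 0.1224] yawx -101.11 tilt [0.0009 0.0007] j [-0.54  0.35 -0.11  1.59  0.04  1.2   2.28] F [-0.2  0.2  0. ] w -0.001 g 0.0
[ 0.011 -0.017  0.283] turn 0.0
```

View pics/w2.png

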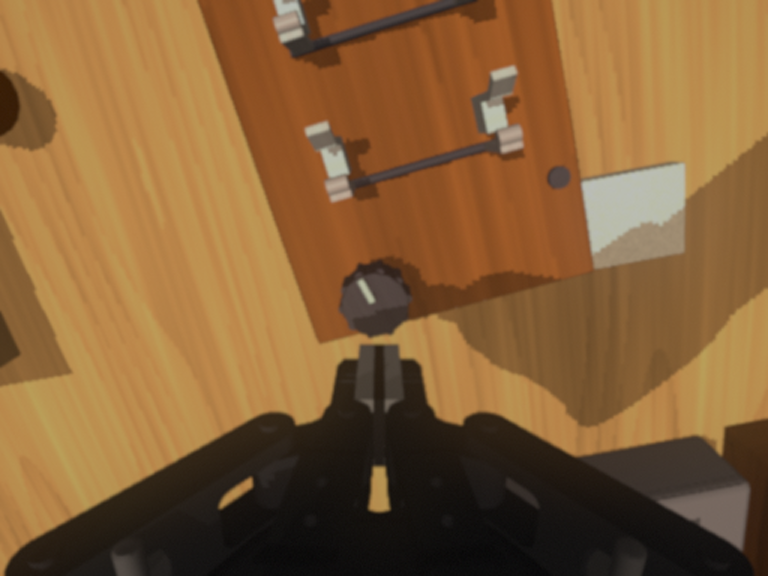

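```bash
cat >> h.py <<'E'
def tri(rays):
    A=np.zeros((3,3));b=np.zeros(3)
    for o,d in rays:
        d=d/np.linalg.norm(d);N=np.eye(3)-np.outer(d,d);A+=N;b+=N@o
    return np.linalg.solve(A,b)
E
python3 -c "
from h import *
for z in (.088,.091,.094): print(at('wrist',(374/1.5,299/1.5),z), at('top',(112.2,194.2),z))
print(tri([ray('wrist',(374/1.5,299/1.5)),ray('top',(112.2,194.2))]))
x=at('wrist',(374/1.5,299/1.5),.091); plan([x[0],x[1],.096])"
```

```text
[0.51946642 0.32582983 0.088     ] [0.51838991 0.32485145 0.088     ]
[0.51921879 0.324747   0.091     ] [0.51818072 0.32371256 0.091     ]
[0.51897116 0.32366418 0.094     ] [0.51797153 0.32257368 0.094     ]
[0.51927054 0.32701318 0.0834877 ]
[ 0.001 -0.027  0.334] turn 0.0
```

```bash
python3 -m inch '[[[0,-0.02,0.1],[0,0,0]],[[0,-0.02,0.2],[0,0,0]],[[0,-0.02,0.3],[0,0,0]],[[0,-0.02,0.32],[0,0,0]],[[0,-0.02,0.34],[0,0,0]],[[0,-0.02,0.35],[0,0,0]],[[0,-0.02,0.36],[0,0,0]],[[0,-0.02,0.36],[0,0,0]],[[0,-0.02,0.36],[0,0,0]],[[0,-0.02,0.36],[0,0,0]]]' && python3 -m inch '[[[0,0,0.01],[0,0,0]],[[0,0,0.015],[0,0,0]],[[0,0,0.02],[0,0,0]],[[0,0,0.025],[0,0,0]],[[0,0,0.025],[0,0,0]],[[0,0,0.025],[0,0,0]],[[0,0,0.025],[0,0,0]],[[0,0,0.025],[0,0,0]],[[0,0,0.025],[0,0,0]],[[0,0,0.025],[0,0,0]]]'
```

```text
clock: 5.2
position: [0.5182, 0.3246, 0.0929]
ee_rot: [-0.635, 0.772, 0.0, 0.0]
ft_force: [-0.8, 1.1, -0.8]
grip_width: 0.003
grasp_force: 0.0
clock: 6.2
position: [0.5182, 0.3245, 0.0907]
ee_rot: [-0.635, 0.772, 0.0, 0.0]
ft_force: [0.6, 0.5, -0.1]
grip_width: -0.005
grasp_force: 0.0
```

```bash
python3 -m inch '[[[0,0,0.01],[0,0,0]],[[0,0,0.012],[0,0,0]],[[0,0,0.014],[0,0,0]],[[0,0,0.016],[0,0,0]],[[0,0,0.016],[0,0,0]],[[0,0,0.016],[0,0,0]],[[0,0,0.016],[0,0,0]],[[0,0,0.016],[0,0,0]],[[0,0,0.016],[0,0,0]],[[0,0,0.016],[0,0,0]]]'
```

```text
clock: 7.2
position: [0.5181, 0.3245, 0.0894]
ee_rot: [-0.635, 0.772, 0.0, 0.0]
ft_force: [-0.2, 0.3, 0.3]
grip_width: -0.003
grasp_force: 0.0
```

```bash
python3 -m inch '[[[0,0,0.01],[0,0,0]],[[0,0,0.012],[0,0,0]],[[0,0,0.014],[0,0,0]],[[0,0,0.016],[0,0,0]],[[0,0,0.016],[0,0,0]],[[0,0,0.016],[0,0,0]],[[0,0,0.016],[0,0,0]],[[0,0,0.016],[0,0,0]],[[0,0,0.016],[0,0,0]],[[0,0,0.016],[0,0,0]]]';python3 -m inch '[[[0,0,0.01],[0,0,0]],[[0,0,0.012],[0,0,0]],[[0,0,0.014],[0,0,0]],[[0,0,0.016],[0,0,0]],[[0,0,0.016],[0,0,0]],[[0,0,0.016],[0,0,0]],[[0,0,0.016],[0,0,0]],[[0,0,0.016],[0,0,0]],[[0,0,0.016],[0,0,0]],[[0,0,0.016],[0,0,0]]]'; python3 -c "
from h import *
st();pic('wrist','w3.png',(120,120,400,300),2.5)"
```

```text
clock: 8.2
position: [0.5181, 0.3245, 0.0882]
ee_rot: [-0.635, 0.772, 0.0, 0.0]
ft_force: [0.2, 0.0, 0.2]
grip_width: 0.001
grasp_force: 0.0
clock: 9.2
position: [0.5182, 0.3245, 0.0869]
ee_rot: [-0.635, 0.772, 0.0, 0.0]
ft_force: [-0.2, -0.4, -0.7]
grip_width: 0.001
grasp_force: 0.0
t 9.2 pos [0.5182 0.3245 0.0869] yawx -101.11 tilt [0.     0.0001] j [-0.54  0.38 -0.11  1.62  0.05  1.14  2.28] F [-0.2 -0.4 -0.7] w 0.001 g 0.0
```

View pics/w3.png

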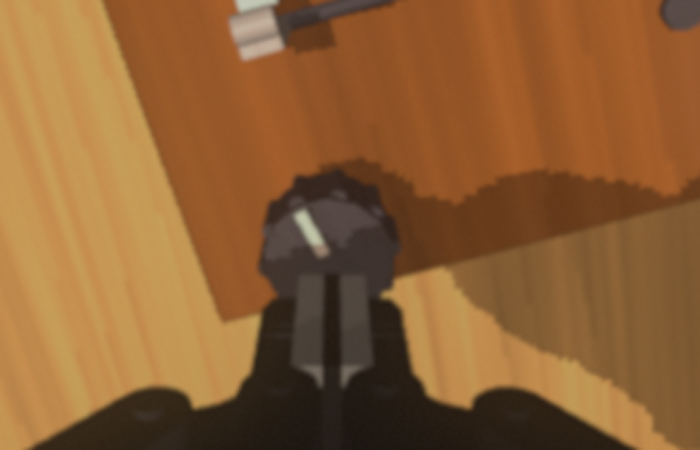

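```bash
python3 -c "
from h import *
p=manip.get_obs()['position']
for d in [(0,0,0),(0,.011,0),(0,-.011,0),(0,-.011,.004),(0,0,.01)]: print(d,(proj('wrist',p+np.array(d))-[120,120])*2.5)
for z in (.082,.084,.087,.09): print(z,at('wrist',(120+328/2.5,120+243/2.5),z))"
```

```text
(0, 0, 0) [330.40187077 241.04524673]
(0, 0.011, 0) [338.41239223 278.73904925]
(0, -0.011, 0) [322.10996108 202.00740202]
(0, -0.011, 0.004) [321.93385513 207.625956  ]
(0, 0, 0.01) [330.37817713 257.24419319]
0.082 [0.51928633 0.3269989  0.082     ]
0.084 [0.51911059 0.3261428  0.084     ]
0.087 [0.51884697 0.32485865 0.087     ]
0.09 [0.51858335 0.3235745  0.09      ]
```

```bash
M='[[[0,0,0.005],[0,0,0]],[[0,0,0.01],[0,0,0]],[[0,0,0.015],[0,0,0]],[[0,0,0.02],[0,0,0]],[[0,0,0.025],[0,0,0]],[[0,0,0.025],[0,0,0]],[[0,0,0.025],[0,0,0]],[[0,0,0.025],[0,0,0]],[[0,0,0.025],[0,0,0]],[[0,0,0.025],[0,0,0]]]'; echo; python3 -m inch '[[[0,0,0.005],[0,0,0]],[[0,0,0.01],[0,0,0]],[[0,0,0.015],[0,0,0]],[[0,0,0.02],[0,0,0]],[[0,0,0.025],[0,0,0]],[[0,0,0.025],[0,0,0]],[[0,0,0.025],[0,0,0]],[[0,0,0.025],[0,0,0]],[[0,0,0.025],[0,0,0]],[[0,0,0.025],[0,0,0]]]'
```

```text
clock: 10.25
position: [0.5181, 0.3245, 0.0849]
ee_rot: [-0.635, 0.772, 0.0, 0.0]
ft_force: [-0.5, 0.2, -0.1]
grip_width: 0.002
grasp_force: 0.0
```

```bash
python3 -m inch '[[[0,0,0.005],[0,0,0]],[[0,0,0.01],[0,0,0]],[[0,0,0.015],[0,0,0]],[[0,0,0.02],[0,0,0]],[[0,0,0.025],[0,0,0]],[[0,0,0.03],[0,0,0]],[[0,0,0.035],[0,0,0]],[[0,0,0.04],[0,0,0]],[[0,0,0.04],[0,0,0]],[[0,0,0.04],[0,0,0]]]' | head -4
python3 -c "
from h import *
st();pic('scene','s2.png',(330,100,430,190),8)"
```

```text
clock: 11.25
position: [0.5181, 0.3245, 0.0817]
ee_rot: [-0.635, 0.772, 0.0, 0.0]
ft_force: [0.4, -0.7, 0.1]
t 11.25 pos [0.5181 0.3245 0.0817] yawx -101.11 tilt [-0.      0.0001] j [-0.54  0.39 -0.11  1.63  0.05  1.13  2.28] F [ 0.4 -0.7  0.1] w -0.004 g 0.0
```

View pics/s2.png

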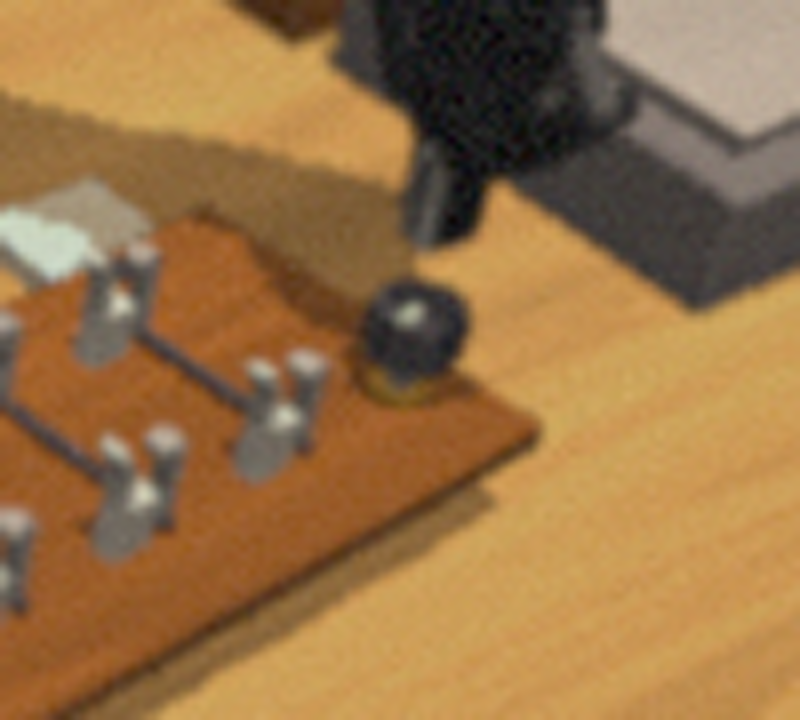

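```bash
python3 -c "
from h import *
p=manip.get_obs()['position']
for d in [(0,0,0),(0,0,.01),(0,0,.02),(0,.02,0),(-.02,0,0)]: print(d,(proj('scene',p+np.array(d))-[330,100])*8)
print([(z,(proj('scene',np.array([.5187,.3249,z]))-[330,100])*8) for z in (.084,.088,.092)])
u=[330+415/8,100+316/8]
print(tri([ray('scene',u),ray('top',(112.2,194.2))]))
"
```

```text
(0, 0, 0) [400.4861667  323.03600391]
(0, 0, 0.01) [406.88061291 300.65926044]
(0, 0, 0.02) [413.35792418 277.96722337]
(0, 0.02, 0) [440.81599674 305.43107263]
(-0.02, 0, 0) [361.48740786 294.09593959]
[(0.084, array([403.82244677, 318.35179109])), (0.088, array([406.38363677, 309.40956497])), (0.092, array([408.95803395, 300.41723823]))]
[0.51954358 0.32746657 0.0842902 ]
```

```bash
python3 -c "
from h import *
p=np.array([.2822,.5572,.1927]);x=np.array([-.892,.452,0]);y=np.array([.452,.892,0]);z=np.array([0,0,1])
for a,b,c in [(0,0,0),(0,.0425,.013),(0,-.0425,.013),(0,0.0425,.04),(0,-.0425,.04)]: print((a,b,c),proj('scene',p+a*x+b*y+c*z))
im=cv2.imread('pics/raw_scene0.png')[0:60,350:450]
im=cv2.resize(im,None,fx=7,fy=7,interpolation=cv2.INTER_CUBIC);cv2.imwrite('pics/s0c.png',cv2.convertScaleAbs(im,alpha=2,beta=20))
"
```

```text
(0, 0, 0) [388.10088793  53.73358826]
(0, 0.0425, 0.013) [401.52491684  49.59533446]
(0, -0.0425, 0.013) [376.43869153  50.26852188]
(0, 0.0425, 0.04) [403.67954072  41.5148757 ]
(0, -0.0425, 0.04) [378.20844182  42.14079129]
```

View pics/s0c.png

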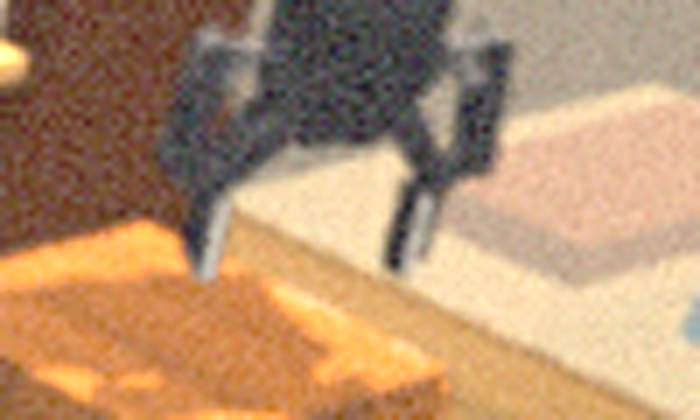

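```bash
python3 -c "
from h import *
print(manip.grip_point_offset,[a for a in dir(manip) if a[0]!='_'])"
python3 -m inch '[[[0,0,0.01],[0,0,0]],[[0,0,0.02],[0,0,0]],[[0,0,0.03],[0,0,0]],[[0,0,0.04],[0,0,0]],[[0,0,0.05],[0,0,0]],[[0,0,0.06],[0,0,0]],[[0,0,0.06],[0,0,0]],[[0,0,0.06],[0,0,0]],[[0,0,0.06],[0,0,0]],[[0,0,0.06],[0,0,0]]]' | head -4
```

```text
0.0187 ['MotionError', 'camera', 'camera_params', 'get_obs', 'grip_point_offset', 'hand_in']
clock: 12.3
position: [0.5182, 0.3245, 0.0769]
ee_rot: [-0.635, 0.772, 0.0, 0.0]
ft_force: [-0.6, -0.6, -1.0]
```

```bash
python3 -c "
from h import *
p=manip.camera_params('wrist');f=K(p);T=p['T_tool_cam']
for v in (230,266):
  s=np.array([(252.5-p['cx'])/f,(v-p['cy'])/f]); s=s/(1+p['k1']*s@s)
  d=T[:3,:3]@[s[0],-s[1],-1];o=T[:3,3]
  for z in (0,-.01,-.02,-.03,-.04,-.05,-.06): print(v,z,np.round(o+d*(z-o[2])/d[2],4))"
python3 -m inch '[[[0,0,0.02],[0,0,0]],[[0,0,0.04],[0,0,0]],[[0,0,0.06],[0,0,0]],[[0,0,0.08],[0,0,0]],[[0,0,0.1],[0,0,0]],[[0,0,0.12],[0,0,0]],[[0,0,0.14],[0,0,0]],[[0,0,0.14],[0,0,0]],[[0,0,0.14],[0,0,0]],[[0,0,0.14],[0,0,0]]]' | head -4
```

```text
230 0 [-0.0097  0.0002  0.    ]
230 -0.01 [-0.0048  0.0002 -0.01  ]
230 -0.02 [ 0.      0.0002 -0.02  ]
230 -0.03 [ 0.0049  0.0002 -0.03  ]
230 -0.04 [ 0.0098  0.0002 -0.04  ]
230 -0.05 [ 0.0147  0.0002 -0.05  ]
230 -0.06 [ 0.0195  0.0002 -0.06  ]
266 0 [-0.037   0.0003 -0.    ]
266 -0.01 [-0.0306  0.0002 -0.01  ]
266 -0.02 [-0.0243  0.0002 -0.02  ]
266 -0.03 [-0.0179  0.0002 -0.03  ]
266 -0.04 [-0.0115  0.0002 -0.04  ]
266 -0.05 [-0.0051  0.0002 -0.05  ]
266 -0.06 [ 0.0013  0.0002 -0.06  ]
clock: 13.3
position: [0.5182, 0.3245, 0.0657]
ee_rot: [-0.635, 0.772, 0.0, 0.0]
ft_force: [0.7, 0.1, 0.2]
```

```bash
python3 -m inch '[[[0,0,0.02],[0,0,0]],[[0,0,0.04],[0,0,0]],[[0,0,0.06],[0,0,0]],[[0,0,0.07],[0,0,0]],[[0,0,0.08],[0,0,0]],[[0,0,0.09],[0,0,0]],[[0,0,0.09],[0,0,0]],[[0,0,0.09],[0,0,0]],[[0,0,0.09],[0,0,0]],[[0,0,0.09],[0,0,0]]]' | head -4
python3 -c "
from h import *
st();pic('scene','s3.png',(330,100,430,190),8)
p=manip.get_obs()['position']
for c in (0,.02,.03,.04): print((proj('scene',p+np.array([0,0,c]))-[330,100])*8)"
```

```text
clock: 14.3
position: [0.5182, 0.3245, 0.0586]
ee_rot: [-0.635, 0.772, 0.0, 0.0]
ft_force: [0.2, -1.2, 0.7]
t 14.3 pos [0.5182 0.3245 0.0586] yawx -101.11 tilt [0.0001 0.0002] j [-0.54  0.41 -0.11  1.65  0.05  1.08  2.28] F [ 0.2 -1.2  0.7] w -0.005 g 0.0
[385.99642308 373.6825329 ]
[398.49171874 330.04301002]
[404.86024819 307.76495625]
[411.31119973 285.17351739]
```

View pics/s3.png

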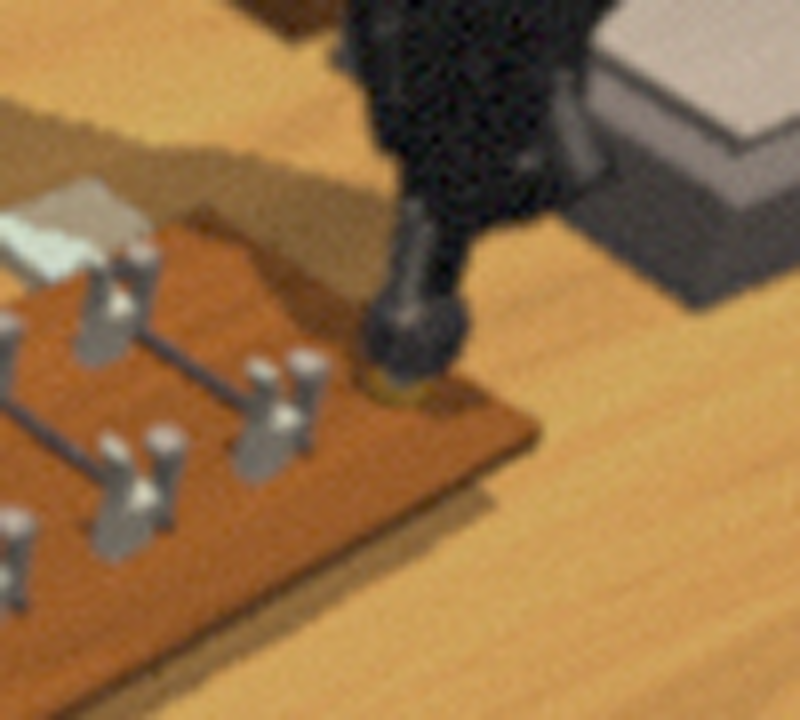

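```bash
python3 -m inch '[[[0,0,0.005],[0,0,0]],[[0,0,0.01],[0,0,0]],[[0,0,0.015],[0,0,0]],[[0,0,0.02],[0,0,0]],[[0,0,0.025],[0,0,0]],[[0,0,0.025],[0,0,0]],[[0,0,0.025],[0,0,0]],[[0,0,0.025],[0,0,0]],[[0,0,0.025],[0,0,0]],[[0,0,0.025],[0,0,0]]]' | sed -n '2p;4p'
```

```text
position: [0.5182, 0.3245, 0.0565]
ft_force: [0.2, 0.4, -0.3]
```

```bash
python3 -m inch '[[[0,0,0.005],[0,0,0]],[[0,0,0.01],[0,0,0]],[[0,0,0.015],[0,0,0]],[[0,0,0.02],[0,0,0]],[[0,0,0.02],[0,0,0]],[[0,0,0.02],[0,0,0]],[[0,0,0.02],[0,0,0]],[[0,0,0.02],[0,0,0]],[[0,0,0.02],[0,0,0]],[[0,0,0.02],[0,0,0]]]' | sed -n '2p;4p'
```

```text
position: [0.5182, 0.3245, 0.0549]
ft_force: [0.5, 1.0, 0.1]
```

```bash
python3 -m inch '[[[0,0,0.005],[0,0,0]],[[0,0,0.01],[0,0,0]],[[0,0,0.015],[0,0,0]],[[0,0,0.02],[0,0,0]],[[0,0,0.02],[0,0,0]],[[0,0,0.02],[0,0,0]],[[0,0,0.02],[0,0,0]],[[0,0,0.02],[0,0,0]],[[0,0,0.02],[0,0,0]],[[0,0,0.02],[0,0,0]]]' | sed -n '2p;4p'
```

```text
position: [0.5183, 0.3246, 0.0541]
ft_force: [-2.0, -1.6, 7.5]
```

```bash
python3 -m inch '[[[0,0,0.005],[0,0,0]],[[0,0,0.01],[0,0,0]],[[0,0,0.015],[0,0,0]],[[0,0,0.02],[0,0,0]],[[0,0,0.02],[0,0,0]],[[0,0,0.02],[0,0,0]],[[0,0,0.02],[0,0,0]],[[0,0,0.02],[0,0,0]],[[0,0,0.02],[0,0,0]],[[0,0,0.02],[0,0,0]]]' | sed -n '2p;4p'
```

```text
position: [0.5187, 0.3248, 0.0538]
ft_force: [-5.9, -4.5, 17.9]
```

```bash
python3 -m inch '[[[0,0,-0.1],[0,0,0]],[[0,0,-0.2],[0,0,0]],[[0.1,0.3,-0.2],[0,0,0]],[[0.2,0.6,-0.2],[0,0,0]],[[0.2,0.72,-0.1],[0,0,0]],[[0.2,0.72,0],[0,0,0]],[[0.2,0.72,0.1],[0,0,0]],[[0.2,0.72,0.2],[0,0,0]],[[0.2,0.72,0.28],[0,0,0]],[[0.2,0.72,0.28],[0,0,0]]]' | sed -n '2p;4p'
```

```text
position: [0.4583, 0.3193, 0.0279]
ft_force: [0.4, 0.7, -0.3]
```

```bash
python3 -m inch '[[[0,0,0.01],[0,0,0]],[[0,0,0.02],[0,0,0]],[[0,0,0.03],[0,0,0]],[[0,0,0.04],[0,0,0]],[[0,0,0.05],[0,0,0]],[[0,0,0.05],[0,0,0]],[[0,0,0.05],[0,0,0]],[[0,0,0.05],[0,0,0]],[[0,0,0.05],[0,0,0]],[[0,0,0.05],[0,0,0]]]' | sed -n '2p;4p'
```

```text
position: [0.4585, 0.3199, 0.0253]
ft_force: [-0.4, -0.2, 0.5]
```

```bash
python3 -m inch '[[[0,0,0.02],[0,0,0]],[[0,0,0.04],[0,0,0]],[[0,0,0.06],[0,0,0]],[[0,0,0.07],[0,0,0]],[[0,0,0.08],[0,0,0]],[[0,0,0.08],[0,0,0]],[[0,0,0.08],[0,0,0]],[[0,0,0.08],[0,0,0]],[[0,0,0.08],[0,0,0]],[[0,0,0.08],[0,0,0]]]' | sed -n '2p;4p'
```

```text
position: [0.4586, 0.3199, 0.0189]
ft_force: [-0.2, -0.2, 0.4]
```

```bash
python3 -m inch '[[[0,0,0.005],[0,0,0]],[[0,0,0.01],[0,0,0]],[[0,0,0.015],[0,0,0]],[[0,0,0.02],[0,0,0]],[[0,0,0.025],[0,0,0]],[[0,0,0.025],[0,0,0]],[[0,0,0.025],[0,0,0]],[[0,0,0.025],[0,0,0]],[[0,0,0.025],[0,0,0]],[[0,0,0.025],[0,0,0]]]' | sed -n '2p;4p'
```

```text
position: [0.4586, 0.3199, 0.0169]
ft_force: [0.3, -0.7, 0.5]
```

```bash
python3 -m inch '[[[0,0,0.005],[0,0,0]],[[0,0,0.01],[0,0,0]],[[0,0,0.015],[0,0,0]],[[0,0,0.02],[0,0,0]],[[0,0,0.025],[0,0,0]],[[0,0,0.025],[0,0,0]],[[0,0,0.025],[0,0,0]],[[0,0,0.025],[0,0,0]],[[0,0,0.025],[0,0,0]],[[0,0,0.025],[0,0,0]]]' | sed -n '2p;4p'
```

```text
position: [0.4586, 0.3199, 0.0149]
ft_force: [0.2, -0.3, -0.7]
```

```bash
python3 -m inch '[[[0,0,0.005],[0,0,0]],[[0,0,0.01],[0,0,0]],[[0,0,0.015],[0,0,0]],[[0,0,0.015],[0,0,0]],[[0,0,0.015],[0,0,0]],[[0,0,0.015],[0,0,0]],[[0,0,0.015],[0,0,0]],[[0,0,0.015],[0,0,0]],[[0,0,0.015],[0,0,0]],[[0,0,0.015],[0,0,0]]]' | sed -n '2p;4p'
```

```text
position: [0.4586, 0.3199, 0.0144]
ft_force: [-2.0, -2.1, 7.2]
```

```bash
python3 -m inch '[[[0,0,-0.2],[0,0,0]],[[0,0,-0.4],[0,0,0]],[[0,0,-0.65],[0,0,0]],[[0,-0.2,-0.65],[0,0,0]],[[-0.1,-0.4,-0.65],[0,0,-0.1]],[[-0.2,-0.7,-0.65],[0,0,-0.2]],[[-0.2,-0.72,-0.65],[0,0,-0.2]],[[-0.2,-0.72,-0.65],[0,0,-0.2]],[[-0.2,-0.72,-0.65],[0,0,-0.2]],[[-0.2,-0.72,-0.65],[0,0,-0.2]]]' 0.6 | sed -n '2p;4p'; python3 -c "
from h import *
st();plan([.5186,.3247,.028])"
```

```text
position: [0.5174, 0.3246, 0.0655]
ft_force: [-0.3, 1.0, -0.2]
t 25.35 pos [0.5174 0.3246 0.0655] yawx -92.11 tilt [-0.0004 -0.0001] j [-0.53  0.4  -0.14  1.64  0.06  1.1   2.43] F [-0.3  1.  -0.2] w 0.6 g 0.0
[-0.002 -0.015  0.469] turn 0.0
```

Descend, then close gently.

```bash
python3 -m inch '[[[0,-0.01,0.06],[0,0,0]],[[0,-0.01,0.12],[0,0,0]],[[0,-0.01,0.18],[0,0,0]],[[0,-0.01,0.24],[0,0,0]],[[0,-0.01,0.3],[0,0,0]],[[0,-0.01,0.36],[0,0,0]],[[0,-0.01,0.42],[0,0,0]],[[0,-0.01,0.47],[0,0,0]],[[0,-0.01,0.47],[0,0,0]],[[0,-0.01,0.47],[0,0,0]]]' | sed -n '2p;4p'; python3 -m inch '[[[0,0,0],[0,0,0]],[[0,0,0],[0,0,0]],[[0,0,0],[0,0,0]],[[0,0,0],[0,0,0]],[[0,0,0],[0,0,0]],[[0,0,0],[0,0,0]],[[0,0,0],[0,0,0]],[[0,0,0],[0,0,0]],[[0,0,0],[0,0,0]],[[0,0,0],[0,0,0]]]' 0 30;python3 -c "
from h import *
st();pic('wrist','w4.png',(100,60,420,300),2.4)"
```

```text
position: [0.519, 0.3245, 0.0281]
ft_force: [0.1, 0.0, -0.2]
clock: 27.35
position: [0.5195, 0.3247, 0.0285]
ee_rot: [-0.694, 0.72, -0.0, 0.001]
ft_force: [1.6, -0.2, 4.8]
grip_width: 0.385
grasp_force: 30.3
t 27.35 pos [0.5195 0.3247 0.0285] yawx -92.12 tilt [0.001  0.0006] j [-0.53  0.45 -0.13  1.67  0.07  1.03  2.42] F [ 1.6 -0.2  4.8] w 0.385 g 30.3
```

View pics/w4.png

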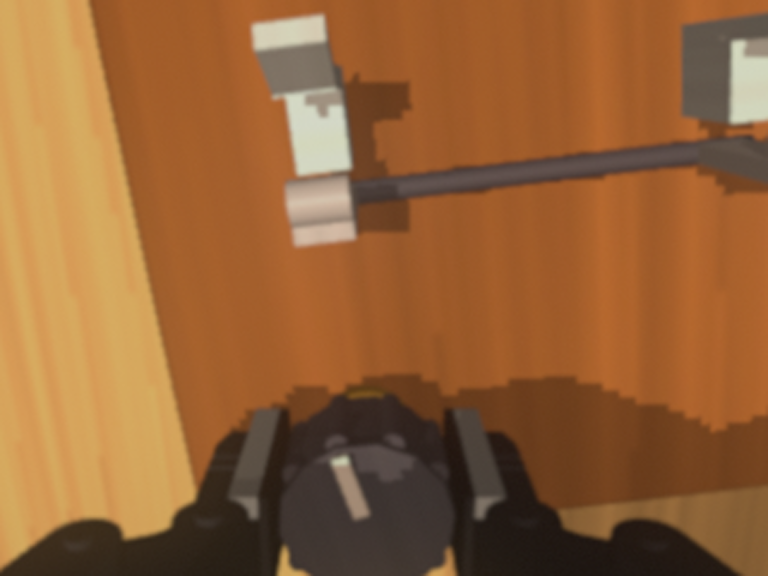

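```bash
python3 -c "
from h import *
print(at('wrist',(100+366/2.4,60+512/2.4),.0917))"; python3 -m inch '[[[0,0,0.003],[0,0,0.2]],[[0,0,0.006],[0,0,0.4]],[[0,0,0.009],[0,0,0.6]],[[0,0,0.012],[0,0,0.8]],[[0,0,0.016],[0,0,1]],[[0,0,0.016],[0,0,1]],[[0,0,0.016],[0,0,1]],[[0,0,0.016],[0,0,1]],[[0,0,0.016],[0,0,1]],[[0,0,0.016],[0,0,1]]]'; python3 -c "
from h import *
st()"
```

```text
[0.51914255 0.32506577 0.0917    ]
clock: 28.4
position: [0.5175, 0.3256, 0.0272]
ee_rot: [-0.366, 0.931, 0.001, -0.001]
ft_force: [-5.0, 0.5, 9.4]
grip_width: 0.387
grasp_force: 30.7
t 28.4 pos [0.5175 0.3256 0.0272] yawx -137.04 tilt [-0.0019  0.0008] j [-0.64  0.44  0.01  1.68 -0.01  1.02  1.69] F [-5.   0.5  9.4] w 0.387 g 30.7
```

```bash
for i in 1; do python3 -m inch '[[[0,0,0.003],[0,0,0.2]],[[0,0,0.006],[0,0,0.4]],[[0,0,0.009],[0,0,0.6]],[[0,0,0.012],[0,0,0.8]],[[0,0,0.016],[0,0,1]],[[0,0,0.016],[0,0,1]],[[0,0,0.016],[0,0,1]],[[0,0,0.016],[0,0,1]],[[0,0,0.016],[0,0,1]],[[0,0,0.016],[0,0,1]]]'|sed -n '2p;4,6p'; done; python3 -m inch '[[[0,0,0.003],[0,0,0.2]],[[0,0,0.006],[0,0,0.4]],[[0,0,0.009],[0,0,0.6]],[[0,0,0.012],[0,0,0.8]],[[0,0,0.016],[0,0,1]],[[0,0,0.016],[0,0,1]],[[0,0,0.016],[0,0,1]],[[0,0,0.016],[0,0,1]],[[0,0,0.016],[0,0,1]],[[0,0,0.016],[0,0,1]]]'|sed -n '2p;4,6p'; python3 -c "
from h import *
st()"
```

```text
position: [0.5167, 0.3277, 0.026]
ft_force: [-6.6, 5.7, 9.0]
grip_width: 0.385
grasp_force: 30.6
position: [0.5175, 0.3296, 0.0248]
ft_force: [-0.9, 12.8, 3.4]
grip_width: 0.388
grasp_force: 30.2
t 30.4 pos [0.5175 0.3296 0.0248] yawx 133.11 tilt [-0.0001  0.0058] j [-0.87  0.46  0.29  1.69 -0.16  1.01  0.23] F [-0.9 12.8  3.4] w 0.388 g 30.2
```

```bash
python3 -m inch '[[[0,0,0],[0,0,0]],[[0,0,0],[0,0,0]],[[0,0,0],[0,0,0]],[[0,0,0],[0,0,0]],[[0.02,0.025,0],[0,0,0]],[[0.02,0.025,0],[0,0,0]],[[0.02,0.025,0],[0,0,0]],[[0.02,0.025,0],[0,0,0]],[[0.02,0.025,0],[0,0,0]],[[0.02,0.025,0],[0,0,0]]]' 0.55; python3 -c "
from h import *
st();plan([.5194,.3275,.0235])
pic('wrist','w5.png')"
```

```text
clock: 31.4
position: [0.5193, 0.327, 0.0243]
ee_rot: [0.4, 0.917, 0.0, 0.0]
ft_force: [0.7, -0.8, 0.7]
grip_width: 0.552
grasp_force: 0.0
t 31.4 pos [0.5193 0.327  0.0243] yawx 132.89 tilt [0.     0.0001] j [-0.87  0.46  0.3   1.69 -0.15  1.02  0.23] F [ 0.7 -0.8  0.7] w 0.552 g 0.0
[0.004 0.005 0.01 ] turn 0.0
```

```bash
python3 -m inch '[[[0,0,0],[0,0,0]],[[0,0,0],[0,0,0]],[[0,0,0],[0,0,0]],[[0,0,0],[0,0,0]],[[0,0,0],[0,0,0]],[[0,0,0],[0,0,0]],[[0,0,0],[0,0,0]],[[0,0,0],[0,0,0]],[[0,0,0],[0,0,0]],[[0,0,0],[0,0,0]]]' 0 30|sed -n '2p;4,6p';  python3 -m inch '[[[0,0,0.003],[0,0,0.2]],[[0,0,0.006],[0,0,0.4]],[[0,0,0.009],[0,0,0.6]],[[0,0,0.012],[0,0,0.8]],[[0,0,0.016],[0,0,1]],[[0,0,0.016],[0,0,1]],[[0,0,0.016],[0,0,1]],[[0,0,0.016],[0,0,1]],[[0,0,0.016],[0,0,1]],[[0,0,0.016],[0,0,1]]]'|sed -n '2p;4,6p';python3 -m inch '[[[0,0,0.003],[0,0,0.2]],[[0,0,0.006],[0,0,0.4]],[[0,0,0.009],[0,0,0.6]],[[0,0,0.012],[0,0,0.8]],[[0,0,0.016],[0,0,1]],[[0,0,0.016],[0,0,1]],[[0,0,0.016],[0,0,1]],[[0,0,0.016],[0,0,1]],[[0,0,0.016],[0,0,1]],[[0,0,0.016],[0,0,1]]]'|sed -n '2p;4,6p'; python3 -m inch '[[[0,0,0.003],[0,0,0.2]],[[0,0,0.006],[0,0,0.4]],[[0,0,0.009],[0,0,0.6]],[[0,0,0.012],[0,0,0.8]],[[0,0,0.016],[0,0,1]],[[0,0,0.016],[0,0,1]],[[0,0,0.016],[0,0,1]],[[0,0,0.016],[0,0,1]],[[0,0,0.016],[0,0,1]],[[0,0,0.016],[0,0,1]]]'|sed -n '2p;4,6p'; python3 -c "
from h import *
st()"
```

```text
position: [0.5197, 0.3273, 0.0245]
ft_force: [3.7, 4.2, 2.2]
grip_width: 0.383
grasp_force: 30.4
position: [0.5194, 0.3273, 0.0232]
ft_force: [3.2, 3.6, 5.0]
grip_width: 0.384
grasp_force: 30.6
position: [0.5193, 0.3274, 0.022]
ft_force: [1.2, 2.6, 6.6]
grip_width: 0.388
grasp_force: 30.8
position: [0.5192, 0.3276, 0.0207]
ft_force: [1.6, 4.4, 6.6]
grip_width: 0.383
grasp_force: 30.8
t 35.45 pos [0.5192 0.3276 0.0207] yawx -2.05 tilt [-0.0003  0.0012] j [-1.23  0.57  0.78  1.71 -0.45  1.05 -1.9 ] F [1.6 4.4 6.6] w 0.383 g 30.8
```

```bash
python3 -m inch '[[[0,0,0],[0,0,0]],[[0,0,0],[0,0,0]],[[0,0,0],[0,0,0]],[[0,0,-0.1],[0,0,0]],[[0,0,-0.2],[0,0,0]],[[0,0,-0.3],[0,0,0]],[[0,0,-0.4],[0,0,0]],[[0,0,-0.55],[0,0,0]],[[0,0,-0.55],[0,0,0]],[[0,0,-0.55],[0,0,0]]]' 0.55|sed -n '2p;4,6p';  python3 -m inch '[[[0,0,0],[0,0,0]],[[0,0,0],[0,0,0]],[[0,0,0],[0,0,0]],[[0,0,0],[0,0,0]],[[0,0,0],[0,0,0]],[[0,0,0],[0,0,0]],[[0,0,0.08],[0,0,0]],[[0,0,0.14],[0,0,0]],[[0,0,0.18],[0,0,0]],[[0,0,0.18],[0,0,0]]]' 0 20|sed -n '2p;4,6p'
```

```text
position: [0.5194, 0.3272, 0.0647]
ft_force: [0.3, -0.3, 0.1]
grip_width: 0.547
grasp_force: 0.0
position: [0.5189, 0.3268, 0.0492]
ft_force: [0.2, 0.9, 0.3]
grip_width: 0.001
grasp_force: 0.0
```

```bash
python3 -m inch '[[[0,0,0.005],[0,0,0]],[[0,0,0.01],[0,0,0]],[[0,0,0.015],[0,0,0]],[[0,0,0.02],[0,0,0]],[[0,0,0.02],[0,0,0]],[[0,0,0.02],[0,0,0]],[[0,0,0.02],[0,0,0]],[[0,0,0.02],[0,0,0]],[[0,0,0.02],[0,0,0]],[[0,0,0.02],[0,0,0]]]' | sed -n '2p;4p'
```

```text
position: [0.5193, 0.327, 0.0484]
ft_force: [0.0, 0.5, 0.4]
```

```bash
python3 -m inch '[[[0,0,0.005],[0,0,0]],[[0,0,0.01],[0,0,0]],[[0,0,0.015],[0,0,0]],[[0,0,0.015],[0,0,0]],[[0,0,0.015],[0,0,0]],[[0,0,0.015],[0,0,0]],[[0,0,0.015],[0,0,0]],[[0,0,0.015],[0,0,0]],[[0,0,0.015],[0,0,0]],[[0,0,0.015],[0,0,0]]]' | sed -n '2p;4p'
```

```text
position: [0.5193, 0.327, 0.0472]
ft_force: [0.5, 0.2, -0.0]
```

```bash
python3 -m inch '[[[0,0,0.005],[0,0,0]],[[0,0,0.01],[0,0,0]],[[0,0,0.015],[0,0,0]],[[0,0,0.015],[0,0,0]],[[0,0,0.015],[0,0,0]],[[0,0,0.015],[0,0,0]],[[0,0,0.015],[0,0,0]],[[0,0,0.015],[0,0,0]],[[0,0,0.015],[0,0,0]],[[0,0,0.015],[0,0,0]]]' | sed -n '2p;4p'
```

```text
position: [0.5195, 0.3271, 0.0466]
ft_force: [-1.7, -1.0, 5.0]
```

```bash
python3 -m inch '[[[0,0,-0.1],[0,0,0]],[[0,0,-0.3],[0,0,0]],[[0,0,-0.3],[0,0,0]],[[0,0,-0.3],[0,0,0]],[[0,0,-0.3],[0,0,0]],[[0,0,-0.3],[0,0,0]],[[0,0,-0.2],[0,0,0]],[[0,0,-0.1],[0,0,0]],[[0,0,0],[0,0,0]],[[0,0,0],[0,0,0]]]' 0.55|sed -n '2p;4,6p'; python3 -m inch '[[[0,0,0.06],[0,0,0]],[[0,0,0.12],[0,0,0]],[[0,0,0.18],[0,0,0]],[[0,0,0.24],[0,0,0]],[[0,0,0.28],[0,0,0]],[[0,0,0.32],[0,0,0]],[[0,0,0.32],[0,0,0]],[[0,0,0.32],[0,0,0]],[[0,0,0.32],[0,0,0]],[[0,0,0.32],[0,0,0]]]'|sed -n '2p;4,6p';  python3 -m inch '[[[0,0,0],[0,0,0]],[[0,0,0],[0,0,0]],[[0,0,0],[0,0,0]],[[0,0,0],[0,0,0]],[[0,0,0],[0,0,0]],[[0,0,0],[0,0,0]],[[0,0,0],[0,0,0]],[[0,0,0],[0,0,0]],[[0,0,0],[0,0,0]],[[0,0,0],[0,0,0]]]' 0 30|sed -n '2p;4,6p'; python3 -m inch '[[[0,0,0.002],[0,0,0.1]],[[0,0,0.004],[0,0,0.2]],[[0,0,0.006],[0,0,0.3]],[[0,0,0.008],[0,0,0.4]],[[0,0,0.009],[0,0,0.5]],[[0,0,0.009],[0,0,0.56]],[[0,0,0.009],[0,0,0.56]],[[0,0,0.009],[0,0,0.56]],[[0,0,0.009],[0,0,0.56]],[[0,0,0.009],[0,0,0.56]]]'|sed -n '2p;4,6p'; python3 -c "
from h import *
st()"
```

```text
position: [0.5184, 0.3264, 0.0443]
ft_force: [0.2, -0.7, 0.5]
grip_width: 0.549
grasp_force: 0.0
position: [0.5194, 0.3271, 0.0206]
ft_force: [-0.5, 0.9, 0.2]
grip_width: 0.553
grasp_force: 0.0
position: [0.5195, 0.3276, 0.0207]
ft_force: [-0.5, 3.2, 5.7]
grip_width: 0.39
grasp_force: 30.0
position: [0.5195, 0.3277, 0.0201]
ft_force: [-1.0, 3.0, 6.2]
grip_width: 0.384
grasp_force: 30.2
t 44.45 pos [0.5195 0.3277 0.0201] yawx -27.29 tilt [0.0005 0.0011] j [-1.29  0.61  0.88  1.71 -0.53  1.07 -2.29] F [-1.   3.   6.2] w 0.384 g 30.2
```

```bash
python3 -m inch '[[[0,0,0],[0,0,0]],[[0,0,0],[0,0,0]],[[0,0,0],[0,0,0]],[[0,0,-0.2],[0,0,0]],[[0,0,-0.4],[0,0,0]],[[0,0,-0.6],[0,0,0]],[[0,0,-0.8],[0,0,0]],[[0,0,-1],[0,0,0]],[[0,0,-1],[0,0,-0.1]],[[0,0,-1],[0,0,-0.2]]]' 0.6|sed -n '2p;4,6p'; python3 -c "
from h import *
st();plan([.5425,.0485,.10],-254,6)"
```

```text
position: [0.5197, 0.3273, 0.1012]
ft_force: [-0.5, -0.1, 0.7]
grip_width: 0.599
grasp_force: 0.0
t 45.45 pos [0.5197 0.3273 0.1012] yawx -18.12 tilt [0.0011 0.0011] j [-1.32  0.51  0.91  1.65 -0.42  1.2  -2.2 ] F [-0.5 -0.1  0.7] w 0.599 g 0.0
[0.226 0.537 0.002] turn -0.941
[-0.195  0.549  0.002] turn -0.941
[-0.514  0.275  0.002] turn -0.941
[-0.565 -0.143  0.002] turn -0.941
[-0.321 -0.486  0.002] turn -0.941
[ 0.09  -0.576  0.002] turn -0.941
```

```bash
python3 -m inch '[[[0.07,0.18,0],[0,0,-0.19]],[[0.15,0.36,0],[0,0,-0.38]],[[0.23,0.54,0],[0,0,-0.57]],[[0.23,0.54,0],[0,0,-0.76]],[[0.23,0.54,0],[0,0,-0.94]],[[0.23,0.54,0],[0,0,-0.94]],[[0.23,0.54,0],[0,0,-0.94]],[[0.23,0.54,0],[0,0,-0.94]],[[0.23,0.54,0],[0,0,-0.94]],[[0.23,0.54,0],[0,0,-0.94]]]'|sed -n '2,3p'
python3 -m inch '[[[-0.07,0.18,0],[0,0,-0.19]],[[-0.14,0.36,0],[0,0,-0.38]],[[-0.2,0.55,0],[0,0,-0.57]],[[-0.2,0.55,0],[0,0,-0.76]],[[-0.2,0.55,0],[0,0,-0.94]],[[-0.2,0.55,0],[0,0,-0.94]],[[-0.2,0.55,0],[0,0,-0.94]],[[-0.2,0.55,0],[0,0,-0.94]],[[-0.2,0.55,0],[0,0,-0.94]],[[-0.2,0.55,0],[0,0,-0.94]]]'|sed -n '2,3p'
python3 -m inch '[[[-0.17,0.09,0],[0,0,-0.19]],[[-0.34,0.18,0],[0,0,-0.38]],[[-0.51,0.27,0],[0,0,-0.57]],[[-0.51,0.27,0],[0,0,-0.76]],[[-0.51,0.27,0],[0,0,-0.94]],[[-0.51,0.27,0],[0,0,-0.94]],[[-0.51,0.27,0],[0,0,-0.94]],[[-0.51,0.27,0],[0,0,-0.94]],[[-0.51,0.27,0],[0,0,-0.94]],[[-0.51,0.27,0],[0,0,-0.94]]]'|sed -n '2,3p'
python3 -c "
from h import *
st();plan([.5425,.0485,.09],-127,3)"
```

```text
position: [0.5231, 0.2803, 0.0997]
ee_rot: [0.978, 0.207, -0.0, 0.0]
position: [0.5265, 0.2336, 0.0996]
ee_rot: [0.838, 0.546, -0.0, 0.0]
position: [0.5298, 0.1876, 0.0996]
ee_rot: [0.584, 0.812, -0.0, -0.0]
t 48.45 pos [0.5298 0.1876 0.0996] yawx 108.53 tilt [-0.0001 -0.    ] j [-0.9   0.29  0.56  1.77 -0.17  1.13  0.04] F [ 0.2 -0.3 -0.7] w 0.6 g 0.0
[-0.566 -0.134  0.04 ] turn -0.941
[-0.328 -0.48   0.04 ] turn -0.941
[ 0.081 -0.576  0.04 ] turn -0.941
```

```bash
python3 -m inch '[[[-0.19,-0.05,0],[0,0,-0.19]],[[-0.38,-0.1,0],[0,0,-0.38]],[[-0.57,-0.13,0],[0,0,-0.57]],[[-0.57,-0.13,0],[0,0,-0.76]],[[-0.57,-0.13,0],[0,0,-0.94]],[[-0.57,-0.13,0],[0,0,-0.94]],[[-0.57,-0.13,0],[0,0,-0.94]],[[-0.57,-0.13,0],[0,0,-0.94]],[[-0.57,-0.13,0],[0,0,-0.94]],[[-0.57,-0.13,0],[0,0,-0.94]]]'|sed -n '2,3p'
python3 -m inch '[[[-0.11,-0.16,0],[0,0,-0.19]],[[-0.22,-0.32,0],[0,0,-0.38]],[[-0.33,-0.48,0],[0,0,-0.57]],[[-0.33,-0.48,0],[0,0,-0.76]],[[-0.33,-0.48,0],[0,0,-0.94]],[[-0.33,-0.48,0],[0,0,-0.94]],[[-0.33,-0.48,0],[0,0,-0.94]],[[-0.33,-0.48,0],[0,0,-0.94]],[[-0.33,-0.48,0],[0,0,-0.94]],[[-0.33,-0.48,0],[0,0,-0.94]]]'|sed -n '2,3p'
python3 -m inch '[[[0.03,-0.19,0],[0,0,-0.19]],[[0.06,-0.38,0],[0,0,-0.38]],[[0.08,-0.57,0],[0,0,-0.57]],[[0.08,-0.57,0],[0,0,-0.76]],[[0.08,-0.57,0],[0,0,-0.94]],[[0.08,-0.57,0],[0,0,-0.94]],[[0.08,-0.57,0],[0,0,-0.94]],[[0.08,-0.57,0],[0,0,-0.94]],[[0.08,-0.57,0],[0,0,-0.94]],[[0.08,-0.57,0],[0,0,-0.94]]]' 0 20|sed -n '2,3p'
python3 -c "
from h import *
st();pic('wrist','w6.png',(100,60,420,300),2.4)
plan([.5425,.0485,.06])
for z in (.088,.092): print((proj('wrist',[.5425,.0485,z])-[100,60])*2.4)"
```

```text
position: [0.5345, 0.141, 0.0997]
ee_rot: [0.252, 0.968, 0.0, 0.0]
position: [0.5389, 0.0947, 0.0996]
ee_rot: [-0.114, 0.993, 0.0, -0.0]
position: [0.5431, 0.0488, 0.0996]
ee_rot: [-0.465, 0.885, 0.0, 0.0]
t 51.45 pos [0.5431 0.0488 0.0996] yawx -124.57 tilt [-0.  0.] j [-0.48  0.23  0.34  1.81 -0.09  1.11  2.44] F [0.6 0.3 0.2] w -0.001 g 0.0
[0.007 0.004 0.496] turn 0.0
[366.93581674 357.11444727]
[366.96241903 362.48860064]
```

View pics/w6.png

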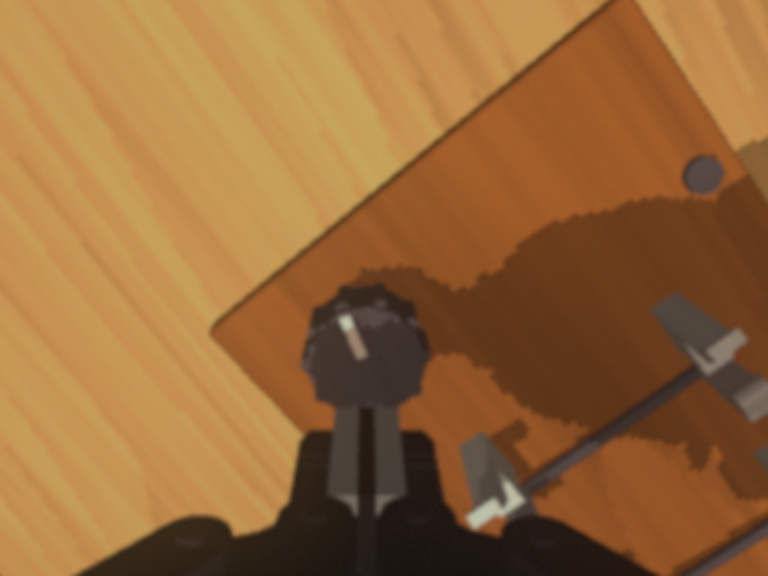

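```bash
python3 -m inch '[[[0,0,0.1],[0,0,0]],[[0,0,0.2],[0,0,0]],[[0,0,0.3],[0,0,0]],[[0,0,0.4],[0,0,0]],[[0,0,0.45],[0,0,0]],[[0,0,0.48],[0,0,0]],[[0,0,0.5],[0,0,0]],[[0,0,0.51],[0,0,0]],[[0,0,0.52],[0,0,0]],[[0,0,0.52],[0,0,0]]]'|sed -n '2p;4p'
python3 -m inch '[[[0,0,0.005],[0,0,0]],[[0,0,0.01],[0,0,0]],[[0,0,0.015],[0,0,0]],[[0,0,0.015],[0,0,0]],[[0,0,0.015],[0,0,0]],[[0,0,0.015],[0,0,0]],[[0,0,0.015],[0,0,0]],[[0,0,0.015],[0,0,0]],[[0,0,0.015],[0,0,0]],[[0,0,0.015],[0,0,0]]]' | sed -n '2p;4p'
```

```text
position: [0.5432, 0.0487, 0.0582]
ft_force: [0.6, -0.4, 0.5]
position: [0.5431, 0.0487, 0.0569]
ft_force: [0.1, 0.9, -0.4]
```

```bash
python3 -m inch '[[[0,0,0.005],[0,0,0]],[[0,0,0.01],[0,0,0]],[[0,0,0.015],[0,0,0]],[[0,0,0.02],[0,0,0]],[[0,0,0.02],[0,0,0]],[[0,0,0.02],[0,0,0]],[[0,0,0.02],[0,0,0]],[[0,0,0.02],[0,0,0]],[[0,0,0.02],[0,0,0]],[[0,0,0.02],[0,0,0]]]' | sed -n '2p;4p'
```

```text
position: [0.5431, 0.0487, 0.0553]
ft_force: [0.8, -0.3, 0.4]
```

```bash
python3 -m inch '[[[0,0,0.005],[0,0,0]],[[0,0,0.01],[0,0,0]],[[0,0,0.015],[0,0,0]],[[0,0,0.02],[0,0,0]],[[0,0,0.02],[0,0,0]],[[0,0,0.02],[0,0,0]],[[0,0,0.02],[0,0,0]],[[0,0,0.02],[0,0,0]],[[0,0,0.02],[0,0,0]],[[0,0,0.02],[0,0,0]]]' | sed -n '2p;4p'
```

```text
position: [0.5431, 0.0487, 0.0536]
ft_force: [0.2, 1.0, -0.9]
```

```bash
python3 -m inch '[[[0,0,0.005],[0,0,0]],[[0,0,0.01],[0,0,0]],[[0,0,0.015],[0,0,0]],[[0,0,0.015],[0,0,0]],[[0,0,0.015],[0,0,0]],[[0,0,0.015],[0,0,0]],[[0,0,0.015],[0,0,0]],[[0,0,0.015],[0,0,0]],[[0,0,0.015],[0,0,0]],[[0,0,0.015],[0,0,0]]]' | sed -n '2p;4p'
```

```text
position: [0.5434, 0.0487, 0.0532]
ft_force: [-2.7, -0.5, 7.6]
```

```bash
python3 -m inch '[[[0,0,-0.1],[0,0,0]],[[0,0,-0.3],[0,0,0]],[[0,0,-0.3],[0,0,0]],[[0,0,-0.3],[0,0,0]],[[0,0,-0.3],[0,0,0]],[[0,0,-0.3],[0,0,0]],[[0,0,-0.3],[0,0,0]],[[0,0,-0.2],[0,0,0]],[[0,0,-0.1],[0,0,0]],[[0,0,0],[0,0,0]]]' 0.57|sed -n '2p;4,6p'; python3 -m inch '[[[0,0,0.06],[0,0,0]],[[0,0,0.12],[0,0,0]],[[0,0,0.18],[0,0,0]],[[0,0,0.24],[0,0,0]],[[0,0,0.28],[0,0,0]],[[0,0,0.32],[0,0,0]],[[0,0,0.32],[0,0,0]],[[0,0,0.32],[0,0,0]],[[0,0,0.32],[0,0,0]],[[0,0,0.32],[0,0,0]]]'|sed -n '2p;4,6p';  python3 -m inch '[[[0,0,0],[0,0,0]],[[0,0,0],[0,0,0]],[[0,0,0],[0,0,0]],[[0,0,0],[0,0,0]],[[0,0,0],[0,0,0]],[[0,0,0],[0,0,0]],[[0,0,0],[0,0,0]],[[0,0,0],[0,0,0]],[[0,0,0],[0,0,0]],[[0,0,0],[0,0,0]]]' 0 30|sed -n '2p;4,6p'; python3 -c "
from h import *
st()"
```

```text
position: [0.5428, 0.0487, 0.0514]
ft_force: [-0.3, 0.8, -0.5]
grip_width: 0.573
grasp_force: 0.0
position: [0.5432, 0.0487, 0.0271]
ft_force: [0.3, 0.8, -0.9]
grip_width: 0.57
grasp_force: 0.0
position: [0.5434, 0.0486, 0.0271]
ft_force: [0.0, -1.6, 4.8]
grip_width: 0.387
grasp_force: 29.8
t 59.5 pos [0.5434 0.0486 0.0271] yawx -124.51 tilt [0.0006 0.0001] j [-0.46  0.32  0.33  1.87 -0.13  0.97  2.47] F [ 0.  -1.6  4.8] w 0.387 g 29.8
```

```bash
python3 -m inch '[[[0,0,0.003],[0,0,0.2]],[[0,0,0.006],[0,0,0.4]],[[0,0,0.009],[0,0,0.6]],[[0,0,0.012],[0,0,0.8]],[[0,0,0.016],[0,0,1]],[[0,0,0.016],[0,0,1]],[[0,0,0.016],[0,0,1]],[[0,0,0.016],[0,0,1]],[[0,0,0.016],[0,0,1]],[[0,0,0.016],[0,0,1]]]'|sed -n '2p;4,6p';  python3 -m inch '[[[0,0,0.003],[0,0,0.2]],[[0,0,0.006],[0,0,0.4]],[[0,0,0.009],[0,0,0.6]],[[0,0,0.012],[0,0,0.8]],[[0,0,0.016],[0,0,1]],[[0,0,0.016],[0,0,1]],[[0,0,0.016],[0,0,1]],[[0,0,0.016],[0,0,1]],[[0,0,0.016],[0,0,1]],[[0,0,0.016],[0,0,1]]]'|sed -n '2p;4,6p';python3 -c "
from h import *
st()"
```

```text
position: [0.5433, 0.0487, 0.0258]
ft_force: [0.5, -1.7, 5.4]
grip_width: 0.389
grasp_force: 30.1
position: [0.5433, 0.0489, 0.0246]
ft_force: [0.7, -0.3, 6.8]
grip_width: 0.389
grasp_force: 30.1
t 61.5 pos [0.5433 0.0489 0.0246] yawx 145.49 tilt [0.0005 0.0004] j [-0.69  0.36  0.61  1.88 -0.25  0.97  1.  ] F [ 0.7 -0.3  6.8] w 0.389 g 30.1
```

```bash
python3 -m inch '[[[0,0,0.003],[0,0,0.2]],[[0,0,0.006],[0,0,0.4]],[[0,0,0.009],[0,0,0.6]],[[0,0,0.012],[0,0,0.8]],[[0,0,0.016],[0,0,1]],[[0,0,0.016],[0,0,1]],[[0,0,0.016],[0,0,1]],[[0,0,0.016],[0,0,1]],[[0,0,0.016],[0,0,1]],[[0,0,0.016],[0,0,1]]]'|sed -n '2p;4,6p';  python3 -m inch '[[[0,0,0.003],[0,0,0.2]],[[0,0,0.006],[0,0,0.4]],[[0,0,0.009],[0,0,0.6]],[[0,0,0.012],[0,0,0.8]],[[0,0,0.016],[0,0,1]],[[0,0,0.016],[0,0,1]],[[0,0,0.016],[0,0,1]],[[0,0,0.016],[0,0,1]],[[0,0,0.016],[0,0,1]],[[0,0,0.016],[0,0,1]]]'|sed -n '2p;4,6p';python3 -m inch '[[[0,0,0.003],[0,0,0.2]],[[0,0,0.006],[0,0,0.4]],[[0,0,0.009],[0,0,0.6]],[[0,0,0.012],[0,0,0.8]],[[0,0,0.016],[0,0,1]],[[0,0,0.016],[0,0,1]],[[0,0,0.016],[0,0,1]],[[0,0,0.016],[0,0,1]],[[0,0,0.016],[0,0,1]],[[0,0,0.016],[0,0,1]]]'|sed -n '2p;4,6p'; python3 -c "
from h import *
st()"
```

```text
position: [0.5434, 0.0489, 0.0233]
ft_force: [0.4, -0.1, 6.2]
grip_width: 0.388
grasp_force: 30.1
position: [0.5436, 0.0489, 0.0221]
ft_force: [0.9, 0.1, 6.1]
grip_width: 0.385
grasp_force: 30.2
position: [0.5437, 0.0488, 0.0208]
ft_force: [0.8, -0.2, 6.4]
grip_width: 0.388
grasp_force: 30.2
t 64.5 pos [0.5437 0.0488 0.0208] yawx 10.49 tilt [0.0011 0.0002] j [-1.05  0.57  1.1   1.9  -0.59  1.04 -1.08] F [ 0.8 -0.2  6.4] w 0.388 g 30.2
```

```bash
python3 -m inch '[[[0,0,0.003],[0,0,0.2]],[[0,0,0.006],[0,0,0.4]],[[0,0,0.009],[0,0,0.6]],[[0,0,0.012],[0,0,0.8]],[[0,0,0.014],[0,0,0.9]],[[0,0,0.014],[0,0,0.9]],[[0,0,0.014],[0,0,0.9]],[[0,0,0.014],[0,0,0.9]],[[0,0,0.014],[0,0,0.9]],[[0,0,0.014],[0,0,0.9]]]'|sed -n '2p;4,6p'; python3 -c "
from h import *
st()"; python3 -m inch '[[[0,0,0],[0,0,0]],[[0,0,0],[0,0,0]],[[0,0,0],[0,0,0]],[[0,0,-0.1],[0,0,0]],[[0,0,-0.2],[0,0,0]],[[0,0,-0.3],[0,0,0]],[[0,0,-0.4],[0,0,0]],[[0,0,-0.55],[0,0,0]],[[0,0,-0.55],[0,0,0]],[[0,0,-0.55],[0,0,0]]]' 0.55|sed -n '2p;4,6p';  python3 -m inch '[[[0,0,0],[0,0,0]],[[0,0,0],[0,0,0]],[[0,0,0],[0,0,0]],[[0,0,0],[0,0,0]],[[0,0,0],[0,0,0]],[[0,0,0],[0,0,0]],[[0,0,0.08],[0,0,0]],[[0,0,0.14],[0,0,0]],[[0,0,0.18],[0,0,0]],[[0,0,0.18],[0,0,0]]]' 0 20|sed -n '2p;4,6p'
```

```text
position: [0.5436, 0.0486, 0.0197]
ft_force: [0.5, 0.5, 7.6]
grip_width: 0.392
grasp_force: 30.3
t 65.5 pos [0.5436 0.0486 0.0197] yawx -30.02 tilt [0.001 0.   ] j [-1.12  0.69  1.24  1.9  -0.73  1.11 -1.68] F [0.5 0.5 7.6] w 0.392 g 30.3
position: [0.5433, 0.0489, 0.0636]
ft_force: [-1.2, 0.6, -0.6]
grip_width: 0.548
grasp_force: 0.0
position: [0.5427, 0.0486, 0.0483]
ft_force: [-0.7, -0.7, 0.5]
grip_width: 0.002
grasp_force: 0.0
```

```bash
python3 -m inch '[[[0,0,0.005],[0,0,0]],[[0,0,0.01],[0,0,0]],[[0,0,0.015],[0,0,0]],[[0,0,0.015],[0,0,0]],[[0,0,0.015],[0,0,0]],[[0,0,0.015],[0,0,0]],[[0,0,0.015],[0,0,0]],[[0,0,0.015],[0,0,0]],[[0,0,0.015],[0,0,0]],[[0,0,0.015],[0,0,0]]]' | sed -n '2p;4p'
```

```text
position: [0.5431, 0.0487, 0.0477]
ft_force: [-0.2, -0.2, 0.7]
```

```bash
python3 -m inch '[[[0,0,0.005],[0,0,0]],[[0,0,0.01],[0,0,0]],[[0,0,0.015],[0,0,0]],[[0,0,0.015],[0,0,0]],[[0,0,0.015],[0,0,0]],[[0,0,0.015],[0,0,0]],[[0,0,0.015],[0,0,0]],[[0,0,0.015],[0,0,0]],[[0,0,0.015],[0,0,0]],[[0,0,0.015],[0,0,0]]]' | sed -n '2p;4p'
```

```text
position: [0.5431, 0.0487, 0.0465]
ft_force: [-0.4, 0.1, -0.2]
```

```bash
python3 -m inch '[[[0,0,0.005],[0,0,0]],[[0,0,0.01],[0,0,0]],[[0,0,0.015],[0,0,0]],[[0,0,0.015],[0,0,0]],[[0,0,0.015],[0,0,0]],[[0,0,0.015],[0,0,0]],[[0,0,0.015],[0,0,0]],[[0,0,0.015],[0,0,0]],[[0,0,0.015],[0,0,0]],[[0,0,0.015],[0,0,0]]]' | sed -n '2p;4p'
```

```text
position: [0.5433, 0.0487, 0.0459]
ft_force: [-2.5, -0.7, 8.9]
```

```bash
cat >> h.py <<'E'
from itertools import combinations
def caps(name,z=.018,obs=None,save=None):
    "find pairs of dark brown caps 132 mm apart -> centre, axis yaw"
    im=manip.camera(name); 
    hsv=cv2.cvtColor(im,cv2.COLOR_RGB2HSV)
    m=((hsv[...,2]<105)&(hsv[...,1]>110)&((hsv[...,0]<12)|(hsv[...,0]>172))).astype(np.uint8)
    n,lab,s,c=cv2.connectedComponentsWithStats(m)
    if save: cv2.imwrite(save,im[:,:,::-1])
    P=[]
    for i in range(1,n):
        a=s[i,4]
        if 6<a<3000: P.append((at(name,c[i],z,obs)[:2],a,c[i]))
    out=[]
    for (p,a,u),(q,b,v) in combinations(P,2):
        L=np.linalg.norm(p-q)
        if .122<L<.142 and max(a,b)<3*min(a,b): out.append(((p+q)/2,L,np.degrees(np.arctan2(*(p-q)[::-1]))%180,a,b,u,v))
    return out
E
python3 - <<'E'
from h import *
np.set_printoptions(precision=4,suppress=True)
for r in caps("top",save="pics/raw_t1.png"): print(r)
a=cv2.imread("pics/raw_top0.png").astype(int)
for u,v in [(270,173),(284,214),(325,157),(311,199),(354,187),(370,227)]: print(a[v-1:v+2,u-1:u+2].mean((0,1)))
plan([.513,-.148,.09],48,4)
E
```

```text
(array([ 0.5735, -0.3391]), np.float64(0.12370870968031232), np.float64(41.69698701092516), np.int32(7), np.int32(10), array([325.4286, 156.8571]), array([353.7, 186.4]))
(array([ 0.5578, -0.2725]), np.float64(0.13373049449398175), np.float64(157.60493967114664), np.int32(7), np.int32(10), array([325.4286, 156.8571]), array([310.2, 197.9]))
(array([ 0.4702, -0.173 ]), np.float64(0.13084548076044106), np.float64(17.823700382084496), np.int32(10), np.int32(10), array([278.7, 186.7]), array([293.3, 227.7]))
(array([ 0.5117, -0.3136]), np.float64(0.13686119708384853), np.float64(103.2094792749912), np.int32(10), np.int32(10), array([353.7, 186.4]), array([310.2, 197.9]))
(array([ 0.4651, -0.4014]), np.float64(0.1314045423624404), np.float64(18.756592360637093), np.int32(10), np.int32(14), array([353.7, 186.4]), array([369.4286, 227.2143]))
(array([0.2056, 0.566 ]), np.float64(0.12586339938060226), np.float64(33.57524921943286), np.int32(8), np.int32(16), array([ 30.5, 284.5]), array([ 53.3125, 319.5   ]))
(array([0.2128, 0.6258]), np.float64(0.1353108322116007), np.float64(51.06692943983606), np.int32(7), np.int32(12), array([  5.2857, 285.8571]), array([ 39.5   , 313.9167]))
(array([0.1729, 0.5627]), np.float64(0.13301874721058715), np.float64(20.965807777598076), np.int32(7), np.int32(11), array([ 35.1429, 292.1429]), array([ 50.8182, 333.9091]))
(array([0.165 , 0.5877]), np.float64(0.14018855372613567), np.float64(179.0685504931608), np.int32(7), np.int32(7), array([ 35.1429, 292.1429]), array([ 34.4286, 339.5714]))
[13.6667 35.8889 70.    ]
[13.5556 33.6667 67.8889]
[12.     32.1111 66.5556]
[14.1111 34.6667 68.3333]
[13.8889 34.5556 68.    ]
[11.8889 31.6667 65.7778]
[ 0.225  0.579 -0.138] turn 0.267
[ 0.341  0.52  -0.138] turn 0.267
[ 0.442  0.438 -0.138] turn 0.267
[ 0.523  0.336 -0.138] turn 0.267
```

```bash
python3 - <<'E'
from h import *
plan([.4715,-.171,.08],-48,4)
E
```

```text
[ 0.149  0.707 -0.107] turn -0.267
[-0.001  0.722 -0.107] turn -0.267
[-0.151  0.706 -0.107] turn -0.267
[-0.295  0.659 -0.107] turn -0.267
```

```bash
python3 -m inch '[[[0,0,-0.2],[0,0,0]],[[0,0,-0.42],[0,0,0]],[[0.05,0.2,-0.42],[0,0,0]],[[0.1,0.4,-0.42],[0,0,-0.1]],[[0.15,0.7,-0.42],[0,0,-0.2]],[[0.15,0.7,-0.42],[0,0,-0.27]],[[0.15,0.7,-0.42],[0,0,-0.27]],[[0.15,0.7,-0.42],[0,0,-0.27]],[[0.15,0.7,-0.42],[0,0,-0.27]],[[0.15,0.7,-0.42],[0,0,-0.27]]]' 0.6|sed -n '2p;4p'
python3 -m inch '[[[0,0.3,0],[0,0,-0.1]],[[0,0.6,0],[0,0,-0.2]],[[0,0.72,0],[0,0,-0.27]],[[0,0.72,0],[0,0,-0.27]],[[0,0.72,0],[0,0,-0.27]],[[0,0.72,0],[0,0,-0.27]],[[0,0.72,0],[0,0,-0.27]],[[0,0.72,0],[0,0,-0.27]],[[0,0.72,0],[0,0,-0.27]],[[0,0.72,0],[0,0,-0.27]]]' |sed -n '2p;4p'
python3 -m inch '[[[-0.05,0.3,0],[0,0,-0.1]],[[-0.1,0.6,0],[0,0,-0.2]],[[-0.15,0.7,0],[0,0,-0.27]],[[-0.15,0.7,0],[0,0,-0.27]],[[-0.15,0.7,0],[0,0,-0.27]],[[-0.15,0.7,0],[0,0,-0.27]],[[-0.15,0.7,0],[0,0,-0.27]],[[-0.15,0.7,0],[0,0,-0.27]],[[-0.15,0.7,0],[0,0,-0.27]],[[-0.15,0.7,0],[0,0,-0.27]]]' |sed -n '2p;4p'
python3 - <<'E'
from h import *
np.set_printoptions(precision=4,suppress=True)
st();plan([.4715,-.171,.07],-12,1)
for r in caps("wrist",save="pics/raw_w7.png"): print(r)
E
```

```text
position: [0.5255, -0.0056, 0.0787]
ft_force: [0.2, 1.0, -1.0]
position: [0.5078, -0.0606, 0.0789]
ft_force: [1.0, -0.1, -0.2]
position: [0.4904, -0.115, 0.0789]
ft_force: [0.0, -0.0, 0.1]
t 73.55 pos [ 0.4904 -0.115   0.0789] yawx 6.45 tilt [0. 0.] j [-0.9   0.34  1.22  1.96 -0.37  1.09 -0.98] F [ 0.  -0.   0.1] w 0.602 g 0.0
[-0.313  0.669  0.111] turn -0.267
(array([0.4644, 0.0822]), np.float64(0.12489318840848364), np.float64(166.89381481882552), np.int32(29), np.int32(30), array([ 31.1034, 121.4828]), array([ 16.    , 250.4333]))
(array([0.3914, 0.0357]), np.float64(0.1401008617433402), np.float64(74.77349960397186), np.int32(8), np.int32(8), array([  8.  , 243.75]), array([151.75, 293.5 ]))
(array([0.3881, 0.0442]), np.float64(0.12578270702864214), np.float64(69.88934409186884), np.int32(8), np.int32(7), array([  8.  , 243.75]), array([134.1429, 297.1429]))
(array([0.3499, 0.0703]), np.float64(0.1365807440143783), np.float64(28.829698739533125), np.int32(8), np.int32(7), array([  8.  , 243.75]), array([ 86.5714, 351.1429]))
(array([0.3478, 0.0693]), np.float64(0.141348108703849
[... 1846 characters left out ...]
y([ 0.2852, -0.0476]), np.float64(0.1259798893776411), np.float64(80.78644987192887), np.int32(11), np.int32(7), array([107.7273, 349.9091]), array([224.4286, 375.8571]))
(array([ 0.2828, -0.0429]), np.float64(0.1280181541439605), np.float64(92.77579488571008), np.int32(16), np.int32(7), array([102.5   , 360.3125]), array([222.4286, 368.2857]))
(array([ 0.2774, -0.0444]), np.float64(0.13094181167595592), np.float64(88.01479235358474), np.int32(16), np.int32(7), array([102.5   , 360.3125]), array([224.4286, 375.8571]))
(array([ 0.2871, -0.1006]), np.float64(0.12632554114127273), np.float64(86.72096436898288), np.int32(7), np.int32(15), array([157.1429, 358.5714]), array([275.1333, 374.4   ]))
```

```bash
cat >> h.py <<'E'
def blobs(name,z=.015,amin=150,roi=None):
    im=manip.camera(name); hsv=cv2.cvtColor(im,cv2.COLOR_RGB2HSV)
    m=((hsv[...,2]<125)&(hsv[...,2]>40)&(hsv[...,1]>110)&((hsv[...,0]<12)|(hsv[...,0]>172))).astype(np.uint8)
    m=cv2.morphologyEx(m,cv2.MORPH_OPEN,np.ones((3,3),np.uint8))
    n,lab,s,c=cv2.connectedComponentsWithStats(m)
    for i in range(1,n):
        if s[i,4]>amin: print(np.round(c[i],1),s[i],np.round(at(name,c[i],z)[:2],4))
    return im,m
E
python3 -m inch '[[[-0.1,0.2,0],[0,0,-0.1]],[[-0.2,0.4,0],[0,0,-0.2]],[[-0.31,0.67,0],[0,0,-0.26]],[[-0.31,0.67,0.1],[0,0,-0.26]],[[-0.31,0.67,0.2],[0,0,-0.26]],[[-0.31,0.67,0.3],[0,0,-0.26]],[[-0.31,0.67,0.4],[0,0,-0.26]],[[-0.31,0.67,0.5],[0,0,-0.26]],[[-0.31,0.67,0.5],[0,0,-0.26]],[[-0.31,0.67,0.5],[0,0,-0.26]]]' |sed -n '2p;4p'
python3 - <<'E'
from h import *
np.set_printoptions(precision=4,suppress=True)
st()
im,m=blobs("wrist"); cv2.imwrite("pics/raw_w8.png",im[:,:,::-1])
for s in (-.066,0,.066):
  print(proj("wrist",np.array([.4715+s*np.cos(.311),-.171+s*np.sin(.311),.015])))
E
```

```text
position: [0.4716, -0.1712, 0.0388]
ft_force: [0.5, -0.2, 0.8]
t 74.6 pos [ 0.4716 -0.1712  0.0388] yawx 18.14 tilt [-0.0004 -0.0002] j [-0.68  0.38  1.1   2.   -0.4   1.   -0.64] F [ 0.5 -0.2  0.8] w 0.6 g 0.0
[506.9  56.4] [501  44  11  26 200] [ 0.6197 -0.2976]
[498.8 352.5] [490 347  18  13 165] [ 0.402  -0.4326]
[250.8454 280.5597]
[251.2789 202.7127]
[251.8092 108.858 ]
```

View pics/raw_w8.png

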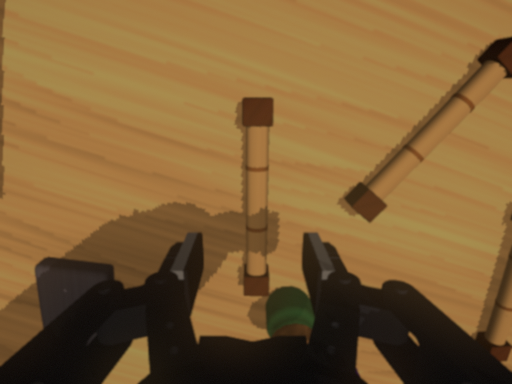

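```bash
python3 - <<'E'
from h import *
np.set_printoptions(precision=4,suppress=True)
a=at("wrist",(257.5,111),.018);b=at("wrist",(257,285),.018);print(a,b,(a+b)/2,np.linalg.norm(a-b),np.degrees(np.arctan2(*(a-b)[1::-1])))
u=(a-b)/np.linalg.norm(a-b);print("from far cap", a-.066*u)
print("jar",at("top",(306,234),.06))
plan([*((a-.066*u)[:2]),-.0345],-0)
E
```

```text
[ 0.5344 -0.1547  0.018 ] [ 0.4083 -0.1964  0.018 ] [ 0.4713 -0.1756  0.018 ] 0.1328154232937781 18.313849737682347
from far cap [ 0.4717 -0.1754  0.018 ]
jar [ 0.3901 -0.2251  0.06  ]
[-0.017  0.049  0.919] turn 0.0
```

```bash
python3 -m inch '[[[-0.01,0.05,0.1],[0,0,0]],[[-0.01,0.05,0.25],[0,0,0]],[[-0.01,0.05,0.4],[0,0,0]],[[-0.01,0.05,0.55],[0,0,0]],[[-0.01,0.05,0.7],[0,0,0]],[[-0.01,0.05,0.8],[0,0,0]],[[-0.01,0.05,0.86],[0,0,0]],[[-0.01,0.05,0.9],[0,0,0]],[[-0.01,0.05,0.91],[0,0,0]],[[-0.01,0.05,0.91],[0,0,0]]]' |sed -n '2p;4p'
python3 -m inch '[[[0,0,0],[0,0,0]],[[0,0,0],[0,0,0]],[[0,0,0],[0,0,0]],[[0,0,0],[0,0,0]],[[0,0,0],[0,0,0]],[[0,0,0],[0,0,0]],[[0,0,0],[0,0,0]],[[0,0,0],[0,0,0]],[[0,0,0],[0,0,0]],[[0,0,0],[0,0,0]]]' 0 40|sed -n '2p;4,6p'; python3 -c "
from h import *
st()"
```

```text
position: [0.4723, -0.1753, -0.0337]
ft_force: [0.1, -0.4, -0.1]
position: [0.4724, -0.1752, -0.0335]
ft_force: [-0.4, 1.3, 6.4]
grip_width: 0.171
grasp_force: 39.0
t 76.65 pos [ 0.4724 -0.1752 -0.0335] yawx 18.14 tilt [0.0004 0.0004] j [-0.55  0.51  0.96  2.03 -0.54  0.88 -0.53] F [-0.4  1.3  6.4] w 0.171 g 39.0
```

```bash
python3 -m inch '[[[0,0,-0.15],[0,0,0]],[[0,0,-0.3],[0,0,0]],[[0,0,-0.5],[0,0,0]],[[0,0,-0.7],[0,0,0]],[[0,0,-0.9],[0,0,0]],[[0,0,-1],[0,0,0]],[[0,0,-1],[0,0,0]],[[0,0,-1],[0,0,0]],[[0,0,-1],[0,0,0]],[[0,0,-1],[0,0,0]]]' |sed -n '2p;4,6p'; python3 -c "
from h import *
st();plan([.4983,.1151,.085],13.2,4)"
```

```text
position: [0.4717, -0.1752, 0.0456]
ft_force: [-0.8, -0.5, 0.2]
grip_width: 0.169
grasp_force: 39.2
t 77.65 pos [ 0.4717 -0.1752  0.0456] yawx 18.14 tilt [-0.001  -0.0001] j [-0.68  0.37  1.11  1.99 -0.39  1.02 -0.64] F [-0.8 -0.5  0.2] w 0.169 g 39.2
[ 0.361 -0.836 -0.123] turn 0.073
[ 0.313 -0.856 -0.123] turn 0.073
[ 0.263 -0.872 -0.123] turn 0.073
[ 0.212 -0.886 -0.123] turn 0.073
```

```bash
python3 -m inch '[[[0,0,-0.2],[0,0,0]],[[0.05,-0.1,-0.4],[0,0,0]],[[0.1,-0.3,-0.5],[0,0,0.02]],[[0.2,-0.5,-0.5],[0,0,0.04]],[[0.3,-0.7,-0.5],[0,0,0.07]],[[0.36,-0.84,-0.5],[0,0,0.07]],[[0.36,-0.84,-0.5],[0,0,0.07]],[[0.36,-0.84,-0.5],[0,0,0.07]],[[0.36,-0.84,-0.5],[0,0,0.07]],[[0.36,-0.84,-0.5],[0,0,0.07]]]' |sed -n '2p;4,6p'
python3 -m inch '[[[0.05,-0.15,0],[0,0,0.02]],[[0.1,-0.3,0],[0,0,0.04]],[[0.2,-0.5,0],[0,0,0.07]],[[0.3,-0.7,0],[0,0,0.07]],[[0.31,-0.86,0],[0,0,0.07]],[[0.31,-0.86,0],[0,0,0.07]],[[0.31,-0.86,0],[0,0,0.07]],[[0.31,-0.86,0],[0,0,0.07]],[[0.31,-0.86,0],[0,0,0.07]],[[0.31,-0.86,0],[0,0,0.07]]]' |sed -n '2p;4,6p'
python3 -m inch '[[[0.05,-0.15,0],[0,0,0.02]],[[0.1,-0.3,0],[0,0,0.04]],[[0.15,-0.5,0],[0,0,0.07]],[[0.2,-0.7,0],[0,0,0.07]],[[0.26,-0.87,0],[0,0,0.07]],[[0.26,-0.87,0],[0,0,0.07]],[[0.26,-0.87,0],[0,0,0.07]],[[0.26,-0.87,0],[0,0,0.07]],[[0.26,-0.87,0],[0,0,0.07]],[[0.26,-0.87,0],[0,0,0.07]]]' |sed -n '2p;4,6p'
python3 -c "
from h import *
st();x=R.from_quat(manip.get_obs()['ee_rot']).as_matrix();plan([.4983,.1151,.085],np.degrees(np.arctan2(x[1,0],x[0,0]))-4.9)"
```

```text
position: [0.4784, -0.1034, 0.0861]
ft_force: [0.2, 0.1, -0.7]
grip_width: 0.164
grasp_force: 39.2
position: [0.4848, -0.0302, 0.0862]
ft_force: [0.4, 1.0, -0.5]
grip_width: 0.17
grasp_force: 39.2
position: [0.4908, 0.0423, 0.0862]
ft_force: [0.0, -0.3, -0.4]
grip_width: 0.17
grasp_force: 39.2
t 80.65 pos [0.4908 0.0423 0.0862] yawx 8.64 tilt [0.     0.0002] j [-1.25  0.28  1.23  1.98 -0.3   1.09 -1.32] F [ 0.  -0.3 -0.4] w 0.17 g 39.2
[ 0.229 -0.886  0.015] turn 0.083
```

```bash
python3 -m inch '[[[0.05,-0.15,0],[0,0,0.02]],[[0.1,-0.3,0],[0,0,0.04]],[[0.15,-0.5,0],[0,0,0.08]],[[0.2,-0.7,0],[0,0,0.08]],[[0.23,-0.88,0],[0,0,0.08]],[[0.23,-0.885,0],[0,0,0.083]],[[0.23,-0.885,0],[0,0,0.083]],[[0.23,-0.885,0],[0,0,0.083]],[[0.23,-0.885,0],[0,0,0.083]],[[0.23,-0.885,0],[0,0,0.083]]]' |sed -n '2p;4,6p'
python3 -c "
from h import *
st();x=R.from_quat(manip.get_obs()['ee_rot']).as_matrix();plan([.4983,.1151,.056],np.degrees(np.arctan2(x[1,0],x[0,0]))-4.9)"
```

```text
position: [0.4984, 0.1151, 0.0862]
ft_force: [1.1, -0.7, -0.1]
grip_width: 0.163
grasp_force: 39.2
t 81.65 pos [0.4984 0.1151 0.0862] yawx 4.91 tilt [0.0001 0.0003] j [-1.33  0.35  1.19  1.93 -0.36  1.1  -1.47] F [ 1.1 -0.7 -0.1] w 0.163 g 39.2
[-0.001 -0.001  0.377] turn 0.0
```

```bash
python3 -m inch '[[[0,0,0.05],[0,0,0]],[[0,0,0.1],[0,0,0]],[[0,0,0.15],[0,0,0]],[[0,0,0.2],[0,0,0]],[[0,0,0.25],[0,0,0]],[[0,0,0.3],[0,0,0]],[[0,0,0.35],[0,0,0]],[[0,0,0.35],[0,0,0]],[[0,0,0.35],[0,0,0]],[[0,0,0.35],[0,0,0]]]' |sed -n '2p;4,6p'
python3 -m inch '[[[0,0,0.015],[0,0,0]],[[0,0,0.03],[0,0,0]],[[0,0,0.045],[0,0,0]],[[0,0,0.06],[0,0,0]],[[0,0,0.075],[0,0,0]],[[0,0,0.08],[0,0,0]],[[0,0,0.08],[0,0,0]],[[0,0,0.08],[0,0,0]],[[0,0,0.08],[0,0,0]],[[0,0,0.08],[0,0,0]]]' |sed -n '2p;4,6p'
```

```text
position: [0.4985, 0.1156, 0.0583]
ft_force: [0.4, -0.9, 0.6]
grip_width: 0.16
grasp_force: 39.2
position: [0.4989, 0.1153, 0.0519]
ft_force: [3.2, -5.0, 3.5]
grip_width: 0.165
grasp_force: 39.6
```

```bash
python3 -m inch '[[[0,0,0.015],[0,0,0]],[[0,0,0.03],[0,0,0]],[[0,0,0.045],[0,0,0]],[[0,0,0.06],[0,0,0]],[[0,0,0.075],[0,0,0]],[[0,0,0.08],[0,0,0]],[[0,0,0.08],[0,0,0]],[[0,0,0.08],[0,0,0]],[[0,0,0.08],[0,0,0]],[[0,0,0.08],[0,0,0]]]' |sed -n '2p;4,6p'
```

```text
position: [0.498, 0.1156, 0.0451]
ft_force: [0.2, -5.0, -2.9]
grip_width: 0.165
grasp_force: 39.0
```

```bash
python3 -m inch '[[[0,0,0.015],[0,0,0]],[[0,0,0.03],[0,0,0]],[[0,0,0.045],[0,0,0]],[[0,0,0.06],[0,0,0]],[[0,0,0.075],[0,0,0]],[[0,0,0.08],[0,0,0]],[[0,0,0.08],[0,0,0]],[[0,0,0.08],[0,0,0]],[[0,0,0.08],[0,0,0]],[[0,0,0.08],[0,0,0]]]' |sed -n '2p;4,6p'
```

```text
position: [0.4982, 0.1158, 0.0388]
ft_force: [1.7, -1.9, -4.6]
grip_width: 0.165
grasp_force: 39.0
```

```bash
python3 -m inch '[[[0,0,0.005],[0,0,0]],[[0,0,0.01],[0,0,0]],[[0,0,0.015],[0,0,0]],[[0,0,0.02],[0,0,0]],[[0,0,0.02],[0,0,0]],[[0,0,0.02],[0,0,0]],[[0,0,0.02],[0,0,0]],[[0,0,0.02],[0,0,0]],[[0,0,0.02],[0,0,0]],[[0,0,0.02],[0,0,0]]]' |sed -n '2p;4,6p'
```

```text
position: [0.4984, 0.1159, 0.0382]
ft_force: [-5.9, -2.2, 15.7]
grip_width: 0.169
grasp_force: 41.0
```

```bash
python3 -m inch '[[[0,0,-0.01],[0,0,0]],[[0,0,-0.01],[0,0,0]],[[0,0,-0.01],[0,0,0]],[[0,0,-0.01],[0,0,0]],[[0,0,-0.1],[0,0,0]],[[0,0,-0.25],[0,0,0]],[[0,0,-0.4],[0,0,0]],[[0,0,-0.6],[0,0,0]],[[0,0,-0.75],[0,0,0]],[[0,0,-0.75],[0,0,0]]]' 0.35 |sed -n '2p;4,6p'
python3 - <<'E'
from h import *
np.set_printoptions(precision=4,suppress=True)
st()
for r in caps("top",save="pics/raw_t2.png"):
  if r[0][1]<.3 and r[0][0]>.3: print(r[:3],r[5:])
plan([.5593,-.2745,.06],27.3,6)
E
```

```text
position: [0.4994, 0.1161, 0.0993]
ft_force: [-0.1, -0.4, -0.0]
grip_width: 0.347
grasp_force: 0.0
t 87.65 pos [0.4994 0.1161 0.0993] yawx 4.97 tilt [0.0024 0.0019] j [-1.35  0.33  1.21  1.92 -0.34  1.13 -1.49] F [-0.1 -0.4 -0. ] w 0.347 g 0.0
(array([ 0.5737, -0.3378]), np.float64(0.12436879534847246), np.float64(41.851398804208564)) (array([324.875, 156.75 ]), array([353.375, 186.375]))
(array([ 0.5581, -0.2716]), np.float64(0.13329204446938472), np.float64(158.26069749980297)) (array([324.875, 156.75 ]), array([310.1667, 197.8333]))
(array([0.5011, 0.1276]), np.float64(0.14109960813595046), np.float64(5.00121842054043)) (array([183.6429, 176.4286]), array([188.4091, 222.8636]))
(array([ 0.5118, -0.3131]), np.float64(0.13596978448675506), np.float64(103.2535782512381)) (array([353.375, 186.375]), array([310.1667, 197.8333]))
(array([ 0.4653, -0.4007]), np.float64(0.1313083568094785), np.float64(19.0649867200317)) (array([353.375, 186.375]), array([369.3077, 227.0769]))
[0.055 0.822 0.079] turn 0.101
[0.12  0.815 0.079] turn 0.101
[0.184 0.803 0.079] turn 0.101
[0.247 0.786 0.079] turn 0.101
[0.309 0.764 0.079] turn 0.101
[0.368 0.737 0.079] turn 0.101
```

```bash
python3 -m inch '[[[0,0.2,0],[0,0,0.02]],[[0.03,0.4,0],[0,0,0.06]],[[0.05,0.6,0],[0,0,0.1]],[[0.06,0.8,0],[0,0,0.12]],[[0.07,0.98,0],[0,0,0.12]],[[0.07,0.98,0],[0,0,0.12]],[[0.07,0.98,0],[0,0,0.12]],[[0.07,0.98,0],[0,0,0.12]],[[0.07,0.98,0],[0,0,0.12]],[[0.07,0.98,0],[0,0,0.12]]]' 0.6 |sed -n '2p;4p'
python3 -m inch '[[[0,0.2,0],[0,0,0.02]],[[0.05,0.4,0],[0,0,0.06]],[[0.1,0.6,0],[0,0,0.1]],[[0.15,0.8,0],[0,0,0.12]],[[0.15,0.97,0],[0,0,0.12]],[[0.15,0.97,0],[0,0,0.12]],[[0.15,0.97,0],[0,0,0.12]],[[0.15,0.97,0],[0,0,0.12]],[[0.15,0.97,0],[0,0,0.12]],[[0.15,0.97,0],[0,0,0.12]]]' |sed -n '2p;4p'
python3 -m inch '[[[0.05,0.2,0],[0,0,0.02]],[[0.1,0.4,0],[0,0,0.06]],[[0.15,0.6,0],[0,0,0.1]],[[0.2,0.8,0],[0,0,0.12]],[[0.24,0.95,0],[0,0,0.12]],[[0.24,0.95,0],[0,0,0.12]],[[0.24,0.95,0],[0,0,0.12]],[[0.24,0.95,0],[0,0,0.12]],[[0.24,0.95,0],[0,0,0.12]],[[0.24,0.95,0],[0,0,0.12]]]' |sed -n '2p;4p'
python3 - <<'E'
from h import *
st();x=R.from_quat(manip.get_obs()['ee_rot']).as_matrix();plan([.5593,-.2745,.04],np.degrees(np.arctan2(x[1,0],x[0,0]))+22,2)
E
```

```text
position: [0.5106, 0.0386, 0.0973]
ft_force: [0.4, 0.5, -1.1]
position: [0.5221, -0.0391, 0.0973]
ft_force: [-0.0, -0.7, 0.0]
position: [0.5335, -0.1166, 0.0973]
ft_force: [-0.4, -0.1, 0.0]
t 90.7 pos [ 0.5335 -0.1166  0.0973] yawx -11.19 tilt [0.     0.0004] j [-0.81  0.45  1.18  1.84 -0.45  1.16 -1.25] F [-0.4 -0.1  0. ] w 0.596 g 0.0
[0.35  0.937 0.358] turn 0.12
[0.436 0.9   0.358] turn 0.12
```

```bash
python3 -m inch '[[[0.1,0.2,0],[0,0,0.02]],[[0.15,0.4,0],[0,0,0.06]],[[0.2,0.6,0.1],[0,0,0.1]],[[0.3,0.8,0.2],[0,0,0.12]],[[0.35,0.94,0.3],[0,0,0.12]],[[0.35,0.94,0.36],[0,0,0.12]],[[0.35,0.94,0.36],[0,0,0.12]],[[0.35,0.94,0.36],[0,0,0.12]],[[0.35,0.94,0.36],[0,0,0.12]],[[0.35,0.94,0.36],[0,0,0.12]]]' |sed -n '2p;4p'
python3 -m inch '[[[0.1,0.2,0],[0,0,0.02]],[[0.2,0.4,0],[0,0,0.06]],[[0.3,0.6,0.1],[0,0,0.1]],[[0.4,0.8,0.2],[0,0,0.12]],[[0.44,0.9,0.3],[0,0,0.12]],[[0.44,0.9,0.36],[0,0,0.12]],[[0.44,0.9,0.36],[0,0,0.12]],[[0.44,0.9,0.36],[0,0,0.12]],[[0.44,0.9,0.36],[0,0,0.12]],[[0.44,0.9,0.36],[0,0,0.12]]]' |sed -n '2p;4p'
python3 - <<'E'
from h import *
np.set_printoptions(precision=4,suppress=True)
st()
im=cv2.imread("pics/raw_w8.png");h=cv2.cvtColor(im,cv2.COLOR_BGR2HSV)
print(h[105:120:4,250:266:5].reshape(-1,3)[:6],h[282:290:3,250:264:5].reshape(-1,3)[:6],"wood",h[160,180],h[220,120],h[200,255])
pic("wrist","w9.png")
h=cv2.cvtColor(cv2.imread("pics/raw_w9.png"),cv2.COLOR_BGR2HSV)
for s in (-.066,0,.066):
  u=proj("wrist",np.array([.5593+s*np.cos(.384),-.2745-s*np.sin(.384),.018])).astype(int);print(u,h[u[1],u[0]])
E
```

```text
position: [0.5466, -0.1958, 0.0689]
ft_force: [-0.2, -0.6, -1.2]
position: [0.5597, -0.275, 0.0401]
ft_force: [0.5, 0.6, -0.1]
t 92.7 pos [ 0.5597 -0.275   0.0401] yawx -22.0 tilt [0.0006 0.0002] j [-0.35  0.68  1.03  1.68 -0.64  1.16 -1.11] F [ 0.5  0.6 -0.1] w 0.6 g 0.0
[[ 12 185  84]
 [ 12 190  83]
 [ 12 186  81]
 [ 11 184  86]
 [ 12 188  84]
 [ 12 187  82]] [[ 12 185  84]
 [ 13 187  83]
 [ 12 182  84]
 [ 13 182  84]
 [ 12 181  83]
 [ 12 187  86]] wood [ 18 148 169] [ 16 156 119] [ 16 155 164]
[251 282] [ 13 191  56]
[251 204] [ 16 157 156]
[251 109] [ 12 185  77]
```

```bash
cat >> h.py <<'E'
def capw(fn,z=.018):
    h=cv2.cvtColor(cv2.imread(fn),cv2.COLOR_BGR2HSV)
    m=((h[...,0]<15)&(h[...,1]>165)&(h[...,2]<100)&(h[...,2]>45)).astype(np.uint8)
    m=cv2.morphologyEx(m,cv2.MORPH_OPEN,np.ones((3,3),np.uint8))
    n,lab,s,c=cv2.connectedComponentsWithStats(m)
    for i in range(1,n):
        if s[i,4]>100:
            x,y,w,hh,a=s[i]; print(np.round(c[i],1),s[i],np.round(at("wrist",c[i],z)[:2],4))
E
python3 - <<'E'
from h import *
capw("pics/raw_w8.png");print();capw("pics/raw_w9.png")
E
```

```text
[506.4  57.6] [498  43  14  31 260] [ 0.5912 -0.465 ]
[257.2 111.5] [243  98  30  28 814] [ 0.6181 -0.3026]
[368.7 205.2] [353 191  32  29 541] [ 0.527  -0.3531]
[255.6 285.2] [244 274  24  22 456] [ 0.4947 -0.2522]
[500.5 352.1] [491 345  20  17 242] [ 0.3409 -0.4303]

[252.2 111. ] [238  98  30  28 797] [ 0.6196 -0.2997]
[410.6 188.1] [395 173  32  32 586] [ 0.5282 -0.3847]
[253.5 284.2] [242 275  24  19 447] [ 0.4961 -0.251 ]
[490.3 302.1] [477 291  27  23 380] [ 0.4027 -0.4273]
```

```bash
python3 -m inch '[[[-0.02,0.01,0.1],[0,0,0]],[[-0.02,0.01,0.25],[0,0,0]],[[-0.02,0.01,0.4],[0,0,0]],[[-0.02,0.01,0.55],[0,0,0]],[[-0.02,0.01,0.7],[0,0,0]],[[-0.02,0.01,0.8],[0,0,0]],[[-0.02,0.01,0.86],[0,0,0]],[[-0.02,0.01,0.9],[0,0,0]],[[-0.02,0.01,0.92],[0,0,0]],[[-0.02,0.01,0.92],[0,0,0]]]' |sed -n '2p;4p'
python3 -m inch '[[[0,0,0],[0,0,0]],[[0,0,0],[0,0,0]],[[0,0,0],[0,0,0]],[[0,0,0],[0,0,0]],[[0,0,0],[0,0,0]],[[0,0,0],[0,0,0]],[[0,0,0],[0,0,0]],[[0,0,0],[0,0,0]],[[0,0,0],[0,0,0]],[[0,0,0],[0,0,0]]]' 0 40|sed -n '2p;4,6p'; python3 -m inch '[[[0,0,-0.15],[0,0,0]],[[0,0,-0.3],[0,0,0]],[[0,0,-0.5],[0,0,0]],[[0,0,-0.7],[0,0,0]],[[0,0,-0.9],[0,0,0]],[[0,0,-1],[0,0,0]],[[0,0,-1],[0,0,0]],[[0,0,-1],[0,0,0]],[[0,0,-1],[0,0,0]],[[0,0,-1],[0,0,0]]]' |sed -n '2p;4,6p'; python3 -c "
from h import *
st();plan([.4915,.1854,.085],-26.9,6)"
```

```text
position: [0.5577, -0.2758, -0.0338]
ft_force: [-0.4, -0.0, 0.7]
position: [0.5578, -0.2758, -0.0335]
ft_force: [-1.1, 1.7, 6.3]
grip_width: 0.163
grasp_force: 39.2
position: [0.5572, -0.2755, 0.0454]
ft_force: [-0.8, -0.6, -1.2]
grip_width: 0.167
grasp_force: 39.1
t 95.75 pos [ 0.5572 -0.2755  0.0454] yawx -22.05 tilt [-0.001   0.0004] j [-0.36  0.68  1.04  1.68 -0.63  1.16 -1.11] F [-0.8 -0.6 -1.2] w 0.167 g 39.1
[-0.487 -0.839 -0.082] turn -0.1
[-0.42  -0.874 -0.082] turn -0.1
[-0.351 -0.904 -0.082] turn -0.1
[-0.279 -0.929 -0.082] turn -0.1
[-0.205 -0.948 -0.082] turn -0.1
[-0.131 -0.961 -0.082] turn -0.1
```

```bash
python3 -m inch '[[[0,0,-0.2],[0,0,0]],[[-0.1,-0.1,-0.4],[0,0,0]],[[-0.2,-0.3,-0.5],[0,0,-0.03]],[[-0.3,-0.5,-0.5],[0,0,-0.06]],[[-0.4,-0.7,-0.5],[0,0,-0.1]],[[-0.49,-0.84,-0.5],[0,0,-0.1]],[[-0.49,-0.84,-0.5],[0,0,-0.1]],[[-0.49,-0.84,-0.5],[0,0,-0.1]],[[-0.49,-0.84,-0.5],[0,0,-0.1]],[[-0.49,-0.84,-0.5],[0,0,-0.1]]]' |sed -n '2p;4,6p'
python3 -m inch '[[[-0.1,-0.2,0],[0,0,0]],[[-0.2,-0.4,0],[0,0,-0.03]],[[-0.3,-0.6,0],[0,0,-0.06]],[[-0.4,-0.8,0],[0,0,-0.1]],[[-0.42,-0.87,0],[0,0,-0.1]],[[-0.42,-0.87,0],[0,0,-0.1]],[[-0.42,-0.87,0],[0,0,-0.1]],[[-0.42,-0.87,0],[0,0,-0.1]],[[-0.42,-0.87,0],[0,0,-0.1]],[[-0.42,-0.87,0],[0,0,-0.1]]]' |sed -n '2p;4,6p'
python3 -m inch '[[[-0.1,-0.2,0],[0,0,0]],[[-0.2,-0.4,0],[0,0,-0.03]],[[-0.3,-0.6,0],[0,0,-0.06]],[[-0.35,-0.8,0],[0,0,-0.1]],[[-0.35,-0.9,0],[0,0,-0.1]],[[-0.35,-0.9,0],[0,0,-0.1]],[[-0.35,-0.9,0],[0,0,-0.1]],[[-0.35,-0.9,0],[0,0,-0.1]],[[-0.35,-0.9,0],[0,0,-0.1]],[[-0.35,-0.9,0],[0,0,-0.1]]]' |sed -n '2p;4,6p'
python3 -c "
from h import *
st();x=R.from_quat(manip.get_obs()['ee_rot']).as_matrix();plan([.4915,.1854,.085],np.degrees(np.arctan2(x[1,0],x[0,0]))-4.9,3)"
```

```text
position: [0.5463, -0.1998, 0.0864]
ft_force: [0.4, -0.8, -0.3]
grip_width: 0.165
grasp_force: 39.1
position: [0.5353, -0.1228, 0.0861]
ft_force: [-0.4, -0.6, -0.5]
grip_width: 0.166
grasp_force: 39.1
position: [0.5243, -0.0464, 0.0861]
ft_force: [0.1, -0.1, -1.3]
grip_width: 0.166
grasp_force: 39.1
t 98.75 pos [ 0.5243 -0.0464  0.0861] yawx -8.61 tilt [ 0.     -0.0001] j [-0.99  0.41  1.2   1.9  -0.43  1.13 -1.35] F [ 0.1 -0.1 -1.3] w 0.166 g 39.1
[-0.28  -0.934  0.005] turn -0.1
[-0.206 -0.953  0.005] turn -0.1
[-0.13  -0.967  0.005] turn -0.1
```

```bash
python3 -m inch '[[[-0.1,-0.2,0],[0,0,0]],[[-0.2,-0.4,0],[0,0,-0.03]],[[-0.28,-0.6,0],[0,0,-0.06]],[[-0.28,-0.8,0],[0,0,-0.1]],[[-0.28,-0.93,0],[0,0,-0.1]],[[-0.28,-0.93,0],[0,0,-0.1]],[[-0.28,-0.93,0],[0,0,-0.1]],[[-0.28,-0.93,0],[0,0,-0.1]],[[-0.28,-0.93,0],[0,0,-0.1]],[[-0.28,-0.93,0],[0,0,-0.1]]]' |sed -n '2p;4,6p'
python3 -m inch '[[[-0.1,-0.2,0],[0,0,0]],[[-0.2,-0.4,0],[0,0,-0.03]],[[-0.2,-0.6,0],[0,0,-0.06]],[[-0.2,-0.8,0],[0,0,-0.1]],[[-0.2,-0.95,0],[0,0,-0.1]],[[-0.2,-0.95,0],[0,0,-0.1]],[[-0.2,-0.95,0],[0,0,-0.1]],[[-0.2,-0.95,0],[0,0,-0.1]],[[-0.2,-0.95,0],[0,0,-0.1]],[[-0.2,-0.95,0],[0,0,-0.1]]]' |sed -n '2p;4,6p'
python3 -m inch '[[[-0.05,-0.2,0],[0,0,0]],[[-0.1,-0.4,0],[0,0,-0.03]],[[-0.13,-0.6,0],[0,0,-0.06]],[[-0.14,-0.8,0],[0,0,-0.1]],[[-0.14,-0.97,0],[0,0,-0.1]],[[-0.14,-0.97,0],[0,0,-0.1]],[[-0.14,-0.97,0],[0,0,-0.1]],[[-0.14,-0.97,0],[0,0,-0.1]],[[-0.14,-0.97,0],[0,0,-0.1]],[[-0.14,-0.97,0],[0,0,-0.1]]]' |sed -n '2p;4,6p'
python3 -c "
from h import *
st();x=R.from_quat(manip.get_obs()['ee_rot']).as_matrix();plan([.4915,.1854,.058],np.degrees(np.arctan2(x[1,0],x[0,0]))-4.9,1)"
```

```text
position: [0.5133, 0.0306, 0.0861]
ft_force: [-0.7, -0.2, 0.1]
grip_width: 0.167
grasp_force: 39.1
position: [0.5027, 0.1076, 0.0862]
ft_force: [0.3, 1.0, -0.2]
grip_width: 0.167
grasp_force: 39.2
position: [0.4909, 0.185, 0.0862]
ft_force: [0.7, 0.5, -0.9]
grip_width: 0.169
grasp_force: 39.1
t 101.75 pos [0.4909 0.185  0.0862] yawx 4.9 tilt [-0.      0.0001] j [-1.41  0.38  1.16  1.9  -0.39  1.11 -1.59] F [ 0.7  0.5 -0.9] w 0.169 g 39.1
[ 0.007 -0.004  0.352] turn -0.0
```

```bash
python3 -m inch '[[[0.01,-0.004,0.05],[0,0,0]],[[0.01,-0.004,0.1],[0,0,0]],[[0.01,-0.004,0.15],[0,0,0]],[[0.01,-0.004,0.2],[0,0,0]],[[0.01,-0.004,0.25],[0,0,0]],[[0.01,-0.004,0.3],[0,0,0]],[[0.01,-0.004,0.35],[0,0,0]],[[0.01,-0.004,0.35],[0,0,0]],[[0.01,-0.004,0.35],[0,0,0]],[[0.01,-0.004,0.35],[0,0,0]]]' |sed -n '2p;4,6p'
python3 -m inch '[[[0,0,0.015],[0,0,0]],[[0,0,0.03],[0,0,0]],[[0,0,0.045],[0,0,0]],[[0,0,0.06],[0,0,0]],[[0,0,0.075],[0,0,0]],[[0,0,0.08],[0,0,0]],[[0,0,0.08],[0,0,0]],[[0,0,0.08],[0,0,0]],[[0,0,0.08],[0,0,0]],[[0,0,0.08],[0,0,0]]]' |sed -n '2p;4,6p'
```

```text
position: [0.4918, 0.186, 0.0583]
ft_force: [0.0, 0.1, -0.4]
grip_width: 0.167
grasp_force: 39.1
position: [0.4929, 0.1848, 0.0525]
ft_force: [1.4, -4.1, 5.0]
grip_width: 0.169
grasp_force: 39.9
```

```bash
python3 -m inch '[[[0,0,0.015],[0,0,0]],[[0,0,0.03],[0,0,0]],[[0,0,0.045],[0,0,0]],[[0,0,0.06],[0,0,0]],[[0,0,0.075],[0,0,0]],[[0,0,0.08],[0,0,0]],[[0,0,0.08],[0,0,0]],[[0,0,0.08],[0,0,0]],[[0,0,0.08],[0,0,0]],[[0,0,0.08],[0,0,0]]]' |sed -n '2p;4,6p'
```

```text
position: [0.4917, 0.1853, 0.0452]
ft_force: [2.3, -3.8, -0.7]
grip_width: 0.161
grasp_force: 39.2
```

```bash
python3 -m inch '[[[0,0,0.015],[0,0,0]],[[0,0,0.03],[0,0,0]],[[0,0,0.045],[0,0,0]],[[0,0,0.06],[0,0,0]],[[0,0,0.075],[0,0,0]],[[0,0,0.08],[0,0,0]],[[0,0,0.08],[0,0,0]],[[0,0,0.08],[0,0,0]],[[0,0,0.08],[0,0,0]],[[0,0,0.08],[0,0,0]]]' |sed -n '2p;4,6p'
```

```text
position: [0.4913, 0.1861, 0.0387]
ft_force: [0.2, -2.8, -6.3]
grip_width: 0.168
grasp_force: 39.0
```

Seat it, release, lift, and check tube C.

```bash
python3 -m inch '[[[0,0,0.005],[0,0,0]],[[0,0,0.01],[0,0,0]],[[0,0,0.015],[0,0,0]],[[0,0,0.02],[0,0,0]],[[0,0,0.02],[0,0,0]],[[0,0,0.02],[0,0,0]],[[0,0,0.02],[0,0,0]],[[0,0,0.02],[0,0,0]],[[0,0,0.02],[0,0,0]],[[0,0,0.02],[0,0,0]]]' |sed -n '2p;4,6p'
python3 -m inch '[[[0,0,-0.01],[0,0,0]],[[0,0,-0.01],[0,0,0]],[[0,0,-0.01],[0,0,0]],[[0,0,-0.01],[0,0,0]],[[0,0,-0.1],[0,0,0]],[[0,0,-0.25],[0,0,0]],[[0,0,-0.4],[0,0,0]],[[0,0,-0.6],[0,0,0]],[[0,0,-0.75],[0,0,0]],[[0,0,-0.75],[0,0,0]]]' 0.35 |sed -n '2p;4,6p'
python3 - <<'E'
from h import *
np.set_printoptions(precision=4,suppress=True)
st()
for r in caps("top",save="pics/raw_t3.png"):
  if r[0][1]<.3 and r[0][0]>.3: print(r[:3],r[5:])
plan([.4668,-.4035,.06],-14,8)
E
```

```text
position: [0.4915, 0.1861, 0.0382]
ft_force: [-8.0, -4.9, 14.0]
grip_width: 0.168
grasp_force: 41.0
position: [0.4927, 0.1866, 0.0994]
ft_force: [-0.2, 0.3, -0.2]
grip_width: 0.352
grasp_force: 0.0
t 107.75 pos [0.4927 0.1866 0.0994] yawx 4.97 tilt [0.0023 0.0022] j [-1.43  0.36  1.17  1.88 -0.37  1.14 -1.6 ] F [-0.2  0.3 -0.2] w 0.352 g 0.0
(array([0.5225, 0.1838]), np.float64(0.13848029984453247), np.float64(134.59138074475845)) (array([183.4286, 176.5238]), array([151.25, 209.5 ]))
(array([0.5005, 0.1286]), np.float64(0.14165066537979595), np.float64(4.741736796484722)) (array([183.4286, 176.5238]), array([188.    , 223.1667]))
(array([0.4975, 0.0614]), np.float64(0.13474264707408476), np.float64(169.0864933563979)) (array([211.7778, 178.2222]), array([204.1429, 222.2857]))
(array([ 0.4652, -0.4009]), np.float64(0.1314903431271679), np.float64(18.72685275829521)) (array([353.5556, 186.3333]), array([369.2727, 227.1818]))
[-0.119  0.915  0.058] turn -0.039
[-0.147  0.911  0.058] turn -0.039
[-0.175  0.906  0.058] turn -0.039
[-0.203  0.9    0.058] turn -0.039
[-0.23   0.894  0.058] turn -0.039
[-0.257  0.886  0.058] turn -0.039
[-0.284  0.878  0.058] turn -0.039
[-0.311  0.869  0.058] turn -0.039
```

```bash
python3 -m inch '[[[-0.03,0.25,0],[0,0,0]],[[-0.06,0.5,0],[0,0,-0.02]],[[-0.09,0.75,0],[0,0,-0.04]],[[-0.13,0.98,0],[0,0,-0.04]],[[-0.13,0.98,0],[0,0,-0.04]],[[-0.13,0.98,0],[0,0,-0.04]],[[-0.13,0.98,0],[0,0,-0.04]],[[-0.13,0.98,0],[0,0,-0.04]],[[-0.13,0.98,0],[0,0,-0.04]],[[-0.13,0.98,0],[0,0,-0.04]]]' 0.6 |sed -n '2p;4p'
python3 -m inch '[[[-0.03,0.25,0],[0,0,0]],[[-0.06,0.5,0],[0,0,-0.02]],[[-0.1,0.75,0],[0,0,-0.04]],[[-0.16,0.98,0],[0,0,-0.04]],[[-0.16,0.98,0],[0,0,-0.04]],[[-0.16,0.98,0],[0,0,-0.04]],[[-0.16,0.98,0],[0,0,-0.04]],[[-0.16,0.98,0],[0,0,-0.04]],[[-0.16,0.98,0],[0,0,-0.04]],[[-0.16,0.98,0],[0,0,-0.04]]]' |sed -n '2p;4p'
python3 -m inch '[[[-0.05,0.25,0],[0,0,0]],[[-0.1,0.5,0],[0,0,-0.02]],[[-0.15,0.75,0],[0,0,-0.04]],[[-0.19,0.98,0],[0,0,-0.04]],[[-0.19,0.98,0],[0,0,-0.04]],[[-0.19,0.98,0],[0,0,-0.04]],[[-0.19,0.98,0],[0,0,-0.04]],[[-0.19,0.98,0],[0,0,-0.04]],[[-0.19,0.98,0],[0,0,-0.04]],[[-0.19,0.98,0],[0,0,-0.04]]]' |sed -n '2p;4p'
python3 -m inch '[[[-0.05,0.25,0],[0,0,0]],[[-0.1,0.5,0],[0,0,-0.02]],[[-0.15,0.75,0],[0,0,-0.04]],[[-0.22,0.97,0],[0,0,-0.04]],[[-0.22,0.97,0],[0,0,-0.04]],[[-0.22,0.97,0],[0,0,-0.04]],[[-0.22,0.97,0],[0,0,-0.04]],[[-0.22,0.97,0],[0,0,-0.04]],[[-0.22,0.97,0],[0,0,-0.04]],[[-0.22,0.97,0],[0,0,-0.04]]]' |sed -n '2p;4p'
python3 - <<'E'
from h import *
st();x=R.from_quat(manip.get_obs()['ee_rot']).as_matrix();plan([.4668,-.4035,.04],np.degrees(np.arctan2(x[1,0],x[0,0]))-18.9,4)
E
```

```text
position: [0.488, 0.1073, 0.0973]
ft_force: [-0.2, -0.5, -0.8]
position: [0.4845, 0.0279, 0.0973]
ft_force: [0.3, 0.6, -0.0]
position: [0.4812, -0.0518, 0.0973]
ft_force: [-0.4, -0.0, -0.3]
position: [0.4779, -0.1312, 0.0973]
ft_force: [-0.2, -0.5, -0.4]
t 111.8 pos [ 0.4779 -0.1312  0.0973] yawx 12.2 tilt [0.     0.0002] j [-0.9   0.25  1.22  1.96 -0.27  1.11 -0.93] F [-0.2 -0.5 -0.4] w 0.601 g 0.0
[-0.214  0.824  0.179] turn -0.037
[-0.238  0.818  0.179] turn -0.037
[-0.262  0.81   0.179] turn -0.037
[-0.285  0.802  0.179] turn -0.037
```

```bash
python3 -m inch '[[[-0.05,0.25,0],[0,0,0]],[[-0.1,0.5,0],[0,0,-0.02]],[[-0.15,0.75,0],[0,0,-0.04]],[[-0.21,0.82,0],[0,0,-0.04]],[[-0.21,0.82,0],[0,0,-0.04]],[[-0.21,0.82,0],[0,0,-0.04]],[[-0.21,0.82,0],[0,0,-0.04]],[[-0.21,0.82,0],[0,0,-0.04]],[[-0.21,0.82,0],[0,0,-0.04]],[[-0.21,0.82,0],[0,0,-0.04]]]' |sed -n '2p;4p'
python3 -m inch '[[[-0.05,0.25,0],[0,0,0]],[[-0.1,0.5,0],[0,0,-0.02]],[[-0.15,0.75,0],[0,0,-0.04]],[[-0.24,0.82,0],[0,0,-0.04]],[[-0.24,0.82,0],[0,0,-0.04]],[[-0.24,0.82,0],[0,0,-0.04]],[[-0.24,0.82,0],[0,0,-0.04]],[[-0.24,0.82,0],[0,0,-0.04]],[[-0.24,0.82,0],[0,0,-0.04]],[[-0.24,0.82,0],[0,0,-0.04]]]' |sed -n '2p;4p'
python3 -m inch '[[[-0.05,0.25,0],[0,0,0]],[[-0.1,0.5,0],[0,0,-0.02]],[[-0.15,0.75,0],[0,0,-0.04]],[[-0.26,0.81,0],[0,0,-0.04]],[[-0.26,0.81,0],[0,0,-0.04]],[[-0.26,0.81,0],[0,0,-0.04]],[[-0.26,0.81,0],[0,0,-0.04]],[[-0.26,0.81,0],[0,0,-0.04]],[[-0.26,0.81,0],[0,0,-0.04]],[[-0.26,0.81,0],[0,0,-0.04]]]' |sed -n '2p;4p'
python3 -m inch '[[[-0.05,0.25,0],[0,0,0]],[[-0.1,0.5,0],[0,0,-0.02]],[[-0.15,0.75,0.1],[0,0,-0.04]],[[-0.28,0.8,0.3],[0,0,-0.04]],[[-0.28,0.8,0.5],[0,0,-0.04]],[[-0.28,0.8,0.7],[0,0,-0.04]],[[-0.28,0.8,0.72],[0,0,-0.04]],[[-0.28,0.8,0.72],[0,0,-0.04]],[[-0.28,0.8,0.72],[0,0,-0.04]],[[-0.28,0.8,0.72],[0,0,-0.04]]]' |sed -n '2p;4p'
python3 - <<'E'
from h import *
st();pic("wrist","w10.png");capw("pics/raw_w10.png")
E
```

```text
position: [0.4753, -0.199, 0.0973]
ft_force: [0.4, -0.6, -0.5]
position: [0.4725, -0.2673, 0.0973]
ft_force: [-0.7, 0.2, 0.4]
position: [0.4702, -0.3353, 0.0973]
ft_force: [0.2, -1.2, -0.2]
position: [0.4685, -0.4034, 0.0404]
ft_force: [0.2, 0.1, -0.2]
t 115.8 pos [ 0.4685 -0.4034  0.0404] yawx 19.38 tilt [ 0.001  -0.0005] j [-0.06  0.62  0.94  1.69 -0.55  1.12 -0.19] F [ 0.2  0.1 -0.2] w 0.602 g 0.0
[254.3 112.6] [240  99  30  28 805] [ 0.5288 -0.3839]
[477.3 254.8] [441 198  71 114 784] [ 0.486 -0.585]
[481.6 269.4] [ 447  216   65  103 1171] [ 0.4757 -0.5961]
[485.2 285.4] [458 243  54  85 621] [ 0.4637 -0.6079]
[489.9 299.6] [465 263  47  70 666] [ 0.4528 -0.6202]
[252.4 285. ] [240 275  25  20 457] [ 0.4034 -0.4269]
[493.8 314. ] [475 286  37  56 404] [ 0.4411 -0.6325]
[497.9 325.4] [481 304  31  42 289] [ 0.4317 -0.6437]
[501.4 340.1] [491 324  21  32 213] [ 0.4186 -0.6573]
```

```bash
python3 -m inch '[[[-0.03,0.01,0.1],[0,0,0]],[[-0.03,0.01,0.25],[0,0,0]],[[-0.03,0.01,0.4],[0,0,0]],[[-0.03,0.01,0.55],[0,0,0]],[[-0.03,0.01,0.7],[0,0,0]],[[-0.03,0.01,0.8],[0,0,0]],[[-0.03,0.01,0.86],[0,0,0]],[[-0.03,0.01,0.89],[0,0,0]],[[-0.03,0.01,0.91],[0,0,0]],[[-0.03,0.01,0.91],[0,0,0]]]' |sed -n '2p;4p'
python3 -m inch '[[[0,0,0],[0,0,0]],[[0,0,0],[0,0,0]],[[0,0,0],[0,0,0]],[[0,0,0],[0,0,0]],[[0,0,0],[0,0,0]],[[0,0,0],[0,0,0]],[[0,0,0],[0,0,0]],[[0,0,0],[0,0,0]],[[0,0,0],[0,0,0]],[[0,0,0],[0,0,0]]]' 0 40|sed -n '2p;4,6p'; python3 -c "
from h import *
st()"; python3 -m inch '[[[0,0,-0.15],[0,0,0]],[[0,0,-0.3],[0,0,0]],[[0,0,-0.5],[0,0,0]],[[0,0,-0.7],[0,0,0]],[[0,0,-0.9],[0,0,0]],[[0,0,-1],[0,0,0]],[[0,0,-1],[0,0,0]],[[0,0,-1],[0,0,0]],[[0,0,-1],[0,0,0]],[[0,0,-1],[0,0,0]]]' |sed -n '2p;4,6p'; python3 -c "
from h import *
st();plan([.4855,.2553,.088],14.4,9)"
```

```text
position: [0.4661, -0.4051, -0.033]
ft_force: [0.2, 0.7, 0.6]
position: [0.4662, -0.4051, -0.0327]
ft_force: [-0.4, 0.7, 4.8]
grip_width: 0.166
grasp_force: 39.3
t 117.85 pos [ 0.4662 -0.4051 -0.0327] yawx 19.35 tilt [ 0.0006 -0.    ] j [-0.    0.71  0.87  1.73 -0.63  1.   -0.14] F [-0.4  0.7  4.8] w 0.166 g 39.3
position: [0.4656, -0.4047, 0.0462]
ft_force: [-1.1, 0.3, -0.6]
grip_width: 0.162
grasp_force: 39.2
t 118.85 pos [ 0.4656 -0.4047  0.0462] yawx 19.36 tilt [-0.001   0.0006] j [-0.06  0.61  0.95  1.69 -0.54  1.13 -0.19] F [-1.1  0.3 -0.6] w 0.162 g 39.2
[ 0.33  -0.856 -0.058] turn 0.036
[ 0.306 -0.865 -0.058] turn 0.036
[ 0.282 -0.873 -0.058] turn 0.036
[ 0.257 -0.88  -0.058] turn 0.036
[ 0.232 -0.887 -0.058] turn 0.036
[ 0.208 -0.893 -0.058] turn 0.036
[ 0.183 -0.899 -0.058] turn 0.036
[ 0.157 -0.903 -0.058] turn 0.036
[ 0.132 -0.908 -0.058] turn 0.036
```

```bash
python3 -m inch '[[[0,0,-0.2],[0,0,0]],[[0.1,-0.1,-0.4],[0,0,0]],[[0.2,-0.35,-0.52],[0,0,0.02]],[[0.3,-0.6,-0.52],[0,0,0.04]],[[0.35,-0.85,-0.52],[0,0,0.04]],[[0.36,-0.95,-0.52],[0,0,0.04]],[[0.36,-0.95,-0.52],[0,0,0.04]],[[0.36,-0.95,-0.52],[0,0,0.04]],[[0.36,-0.95,-0.52],[0,0,0.04]],[[0.36,-0.95,-0.52],[0,0,0.04]]]' |sed -n '2p;5,6p'
python3 -m inch '[[[0.1,-0.25,0],[0,0,0]],[[0.2,-0.5,0],[0,0,0.02]],[[0.3,-0.75,0],[0,0,0.04]],[[0.34,-0.95,0],[0,0,0.04]],[[0.34,-0.95,0],[0,0,0.04]],[[0.34,-0.95,0],[0,0,0.04]],[[0.34,-0.95,0],[0,0,0.04]],[[0.34,-0.95,0],[0,0,0.04]],[[0.34,-0.95,0],[0,0,0.04]],[[0.34,-0.95,0],[0,0,0.04]]]' |sed -n '2p;5,6p'
python3 -m inch '[[[0.1,-0.25,0],[0,0,0]],[[0.2,-0.5,0],[0,0,0.02]],[[0.3,-0.75,0],[0,0,0.04]],[[0.31,-0.96,0],[0,0,0.04]],[[0.31,-0.96,0],[0,0,0.04]],[[0.31,-0.96,0],[0,0,0.04]],[[0.31,-0.96,0],[0,0,0.04]],[[0.31,-0.96,0],[0,0,0.04]],[[0.31,-0.96,0],[0,0,0.04]],[[0.31,-0.96,0],[0,0,0.04]]]' |sed -n '2p;5,6p'
python3 -m inch '[[[0.1,-0.25,0],[0,0,0]],[[0.2,-0.5,0],[0,0,0.02]],[[0.28,-0.75,0],[0,0,0.04]],[[0.28,-0.97,0],[0,0,0.04]],[[0.28,-0.97,0],[0,0,0.04]],[[0.28,-0.97,0],[0,0,0.04]],[[0.28,-0.97,0],[0,0,0.04]],[[0.28,-0.97,0],[0,0,0.04]],[[0.28,-0.97,0],[0,0,0.04]],[[0.28,-0.97,0],[0,0,0.04]]]' |sed -n '2p;5,6p'
python3 -c "
from h import *
st();x=R.from_quat(manip.get_obs()['ee_rot']).as_matrix();plan([.4855,.2553,.088],np.degrees(np.arctan2(x[1,0],x[0,0]))-4.9,5)"
```

```text
position: [0.4676, -0.3247, 0.0886]
grip_width: 0.168
grasp_force: 39.2
position: [0.4708, -0.2435, 0.0885]
grip_width: 0.165
grasp_force: 39.3
position: [0.4738, -0.1629, 0.0885]
grip_width: 0.164
grasp_force: 39.3
position: [0.4769, -0.0822, 0.0885]
grip_width: 0.171
grasp_force: 39.3
t 122.85 pos [ 0.4769 -0.0822  0.0885] yawx 12.11 tilt [ 0.     -0.0001] j [-1.03  0.23  1.23  2.   -0.24  1.08 -1.04] F [-0.3 -1.1 -1. ] w 0.171 g 39.3
[ 0.198 -0.82   0.001] turn 0.032
[ 0.177 -0.825  0.001] turn 0.032
[ 0.156 -0.829  0.001] turn 0.032
[ 0.136 -0.833  0.001] turn 0.032
[ 0.115 -0.836  0.001] turn 0.032
```

```bash
python3 -m inch '[[[0.06,-0.25,0],[0,0,0]],[[0.13,-0.5,0],[0,0,0.02]],[[0.19,-0.75,0],[0,0,0.04]],[[0.22,-0.93,0],[0,0,0.04]],[[0.22,-0.93,0],[0,0,0.04]],[[0.22,-0.93,0],[0,0,0.04]],[[0.22,-0.93,0],[0,0,0.04]],[[0.22,-0.93,0],[0,0,0.04]],[[0.22,-0.93,0],[0,0,0.04]],[[0.22,-0.93,0],[0,0,0.04]]]' |sed -n '2p;5,6p'
python3 -m inch '[[[0.06,-0.25,0],[0,0,0]],[[0.13,-0.5,0],[0,0,0.02]],[[0.19,-0.75,0],[0,0,0.04]],[[0.2,-0.93,0],[0,0,0.04]],[[0.2,-0.93,0],[0,0,0.04]],[[0.2,-0.93,0],[0,0,0.04]],[[0.2,-0.93,0],[0,0,0.04]],[[0.2,-0.93,0],[0,0,0.04]],[[0.2,-0.93,0],[0,0,0.04]],[[0.2,-0.93,0],[0,0,0.04]]]' |sed -n '2p;5,6p'
python3 -m inch '[[[0.06,-0.25,0],[0,0,0]],[[0.13,-0.5,0],[0,0,0.02]],[[0.17,-0.75,0],[0,0,0.04]],[[0.17,-0.93,0],[0,0,0.04]],[[0.17,-0.93,0],[0,0,0.04]],[[0.17,-0.93,0],[0,0,0.04]],[[0.17,-0.93,0],[0,0,0.04]],[[0.17,-0.93,0],[0,0,0.04]],[[0.17,-0.93,0],[0,0,0.04]],[[0.17,-0.93,0],[0,0,0.04]]]' |sed -n '2p;5,6p'
python3 -c "
from h import *
st();x=R.from_quat(manip.get_obs()['ee_rot']).as_matrix();plan([.4855,.2553,.088],np.degrees(np.arctan2(x[1,0],x[0,0]))-4.9,2)"
```

```text
position: [0.4785, -0.0057, 0.0885]
grip_width: 0.165
grasp_force: 39.3
position: [0.4809, 0.0705, 0.0886]
grip_width: 0.164
grasp_force: 39.3
position: [0.4833, 0.1461, 0.0886]
grip_width: 0.164
grasp_force: 39.3
t 125.85 pos [0.4833 0.1461 0.0886] yawx 6.72 tilt [0.     0.0003] j [-1.4   0.3   1.17  1.95 -0.31  1.1  -1.55] F [ 0.8 -0.6 -0.1] w 0.164 g 39.3
[ 0.094 -0.676  0.004] turn 0.02
[ 0.083 -0.677  0.004] turn 0.02
```

```bash
python3 -m inch '[[[0.05,-0.25,0],[0,0,0]],[[0.09,-0.5,0],[0,0,0.02]],[[0.09,-0.68,0],[0,0,0.02]],[[0.09,-0.68,0],[0,0,0.02]],[[0.09,-0.68,0],[0,0,0.02]],[[0.09,-0.68,0],[0,0,0.02]],[[0.09,-0.68,0],[0,0,0.02]],[[0.09,-0.68,0],[0,0,0.02]],[[0.09,-0.68,0],[0,0,0.02]],[[0.09,-0.68,0],[0,0,0.02]]]' |sed -n '2p;5,6p'
python3 -m inch '[[[0.05,-0.25,0],[0,0,0]],[[0.08,-0.5,0],[0,0,0.02]],[[0.08,-0.676,0],[0,0,0.02]],[[0.08,-0.676,0],[0,0,0.02]],[[0.08,-0.676,0],[0,0,0.02]],[[0.08,-0.676,0],[0,0,0.02]],[[0.08,-0.676,0],[0,0,0.02]],[[0.08,-0.676,0],[0,0,0.02]],[[0.08,-0.676,0],[0,0,0.02]],[[0.08,-0.676,0],[0,0,0.02]]]' |sed -n '2p;5,6p'
python3 -c "
from h import *
st();x=R.from_quat(manip.get_obs()['ee_rot']).as_matrix();plan([.4855,.2553,.059],np.degrees(np.arctan2(x[1,0],x[0,0]))-4.9,1)"
```

```text
position: [0.484, 0.2011, 0.0886]
grip_width: 0.166
grasp_force: 39.3
position: [0.4848, 0.2556, 0.0886]
grip_width: 0.168
grasp_force: 39.3
t 127.85 pos [0.4848 0.2556 0.0886] yawx 4.95 tilt [0.     0.0002] j [-1.45  0.42  1.09  1.84 -0.41  1.13 -1.71] F [-0.1  0.3 -0.5] w 0.168 g 39.3
[0.008 0.005 0.37 ] turn 0.001
```

```bash
python3 -m inch '[[[0.01,0.003,0.05],[0,0,0]],[[0.01,0.003,0.1],[0,0,0]],[[0.01,0.003,0.15],[0,0,0]],[[0.01,0.003,0.2],[0,0,0]],[[0.01,0.003,0.25],[0,0,0]],[[0.01,0.003,0.3],[0,0,0]],[[0.01,0.003,0.35],[0,0,0]],[[0.01,0.003,0.37],[0,0,0]],[[0.01,0.003,0.37],[0,0,0]],[[0.01,0.003,0.37],[0,0,0]]]' |sed -n '2p;4,6p'
python3 -m inch '[[[0,0,0.015],[0,0,0]],[[0,0,0.03],[0,0,0]],[[0,0,0.045],[0,0,0]],[[0,0,0.06],[0,0,0]],[[0,0,0.075],[0,0,0]],[[0,0,0.08],[0,0,0]],[[0,0,0.08],[0,0,0]],[[0,0,0.08],[0,0,0]],[[0,0,0.08],[0,0,0]],[[0,0,0.08],[0,0,0]]]' |sed -n '2p;4,6p'
```

```text
position: [0.4858, 0.2556, 0.0591]
ft_force: [-0.3, 0.3, -1.1]
grip_width: 0.166
grasp_force: 39.3
position: [0.4868, 0.2543, 0.0532]
ft_force: [0.9, -3.5, 6.1]
grip_width: 0.165
grasp_force: 39.9
```

```bash
python3 -m inch '[[[0,0,0.015],[0,0,0]],[[0,0,0.03],[0,0,0]],[[0,0,0.045],[0,0,0]],[[0,0,0.06],[0,0,0]],[[0,0,0.075],[0,0,0]],[[0,0,0.08],[0,0,0]],[[0,0,0.08],[0,0,0]],[[0,0,0.08],[0,0,0]],[[0,0,0.08],[0,0,0]],[[0,0,0.08],[0,0,0]]]' |sed -n '2p;4,6p'
```

```text
position: [0.4855, 0.2555, 0.046]
ft_force: [1.9, -4.7, -3.1]
grip_width: 0.166
grasp_force: 39.1
```

```bash
python3 -m inch '[[[0,0,0.015],[0,0,0]],[[0,0,0.03],[0,0,0]],[[0,0,0.045],[0,0,0]],[[0,0,0.06],[0,0,0]],[[0,0,0.075],[0,0,0]],[[0,0,0.08],[0,0,0]],[[0,0,0.08],[0,0,0]],[[0,0,0.08],[0,0,0]],[[0,0,0.08],[0,0,0]],[[0,0,0.08],[0,0,0]]]' |sed -n '2p;4,6p'
```

```text
position: [0.4854, 0.2556, 0.0396]
ft_force: [0.7, -2.3, -4.9]
grip_width: 0.162
grasp_force: 39.0
```

```bash
python3 -m inch '[[[0,0,0.005],[0,0,0]],[[0,0,0.01],[0,0,0]],[[0,0,0.015],[0,0,0]],[[0,0,0.02],[0,0,0]],[[0,0,0.02],[0,0,0]],[[0,0,0.02],[0,0,0]],[[0,0,0.02],[0,0,0]],[[0,0,0.02],[0,0,0]],[[0,0,0.02],[0,0,0]],[[0,0,0.02],[0,0,0]]]' |sed -n '2p;4,6p'
python3 -m inch '[[[0,0,-0.01],[0,0,0]],[[0,0,-0.01],[0,0,0]],[[0,0,-0.01],[0,0,0]],[[0,0,-0.01],[0,0,0]],[[0,0,-0.1],[0,0,0]],[[0,0,-0.25],[0,0,0]],[[0,0,-0.4],[0,0,0]],[[0,0,-0.6],[0,0,0]],[[0,0,-0.8],[0,0,0]],[[0,0,-1],[0,0,0]]]' 0.35 |sed -n '2p;4,6p'
python3 -m inch '[[[-0.3,0,-0.3],[0,0,0]],[[-0.6,0,-0.6],[0,0,0]],[[-1,0,-0.8],[0,0,0]],[[-1,0,-0.8],[0,0,0]],[[-1,0,-0.8],[0,0,0]],[[-1,0,-0.8],[0,0,0]],[[-1,0,-0.8],[0,0,0]],[[-1,0,-0.8],[0,0,0]],[[-1,0,-0.8],[0,0,0]],[[-1,0,-0.8],[0,0,0]]]' |sed -n '2p;4,6p'
python3 - <<'E'
from h import *
np.set_printoptions(precision=4,suppress=True)
st();pic("scene","f1.png",(270,110,410,210),5.5)
for r in caps("top",z=.09):
  if r[0][1]<.4 and r[0][0]>.3: print(r[:3],r[5:])
E
```

```text
position: [0.4856, 0.2557, 0.039]
ft_force: [-6.0, -5.2, 11.5]
grip_width: 0.164
grasp_force: 40.7
position: [0.4858, 0.2556, 0.1199]
ft_force: [-1.6, -0.5, 0.4]
grip_width: 0.346
grasp_force: 0.0
position: [0.4063, 0.2482, 0.1819]
ft_force: [0.0, 0.8, -0.5]
grip_width: 0.346
grasp_force: 0.0
t 134.85 pos [0.4063 0.2482 0.1819] yawx 4.91 tilt [ 0.0006 -0.0019] j [-1.89 -0.11  1.21  1.9   0.11  1.28 -2.2 ] F [ 0.   0.8 -0.5] w 0.346 g 0.0
(array([0.5575, 0.1896]), np.float64(0.14015960507610686), np.float64(94.08410176505647)) (array([183.8   , 176.7333]), array([134.75  , 181.5714]))
(array([0.4967, 0.1143]), np.float64(0.13190200307459837), np.float64(4.70735079992962)) (array([183.8   , 176.7333]), array([188.3182, 223.0909]))
(array([0.4924, 0.1839]), np.float64(0.13353513047235951), np.float64(4.493152959508677)) (array([159.4167, 178.625 ]), array([163.6154, 225.5769]))
(array([0.4882, 0.2894]), np.float64(0.1418040013482529), np.float64(155.0925933262021)) (array([134.75  , 181.5714]), array([114.    , 227.5455]))
(array([0.4858, 0.2538]), np.float64(0.1338163976656826), np.float64(4.914610134037138)) (array([134.75  , 181.5714]), array([139.1034, 228.5862]))
(array([0.4251, 0.1785]), np.float64(0.13966779372427662), np.float64(94.86690068322181)) (array([188.3182, 223.0909]), array([139.1034, 228.5862]))
(array([0.4248, 0.249 ]), np.float64(0.1405824753068899), np.float64(90.80309215137962)) (array([163.6154, 225.5769]), array([114.    , 227.5455]))
```

View pics/f1.png

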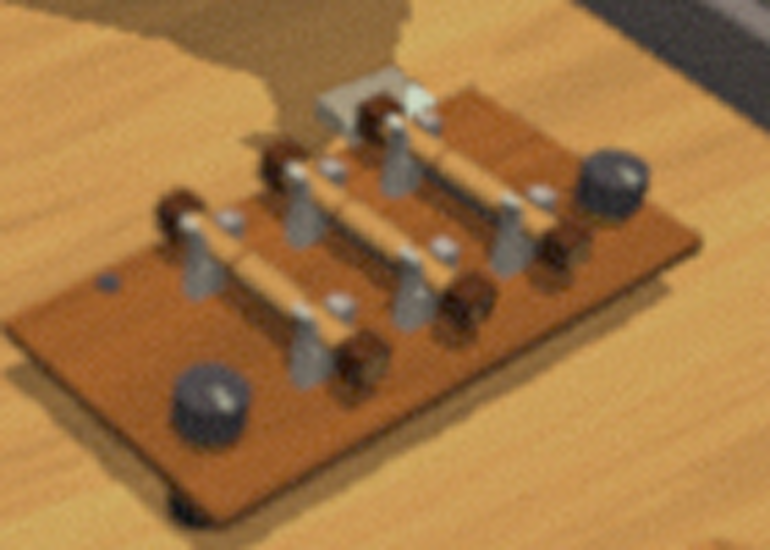

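The picture shows all three tubes lying level in their clips, for example tube 2 from cap (180,212) to (360,358). Both knobs are low on the board, and the gripper is clear.

```bash
python3 -c "
from workcell import manip
print(manip.hand_in())"
```

```text
the job is handed in; nothing more can be done
None
```

I handed the job in at about 135 s: both feet are screwed down to about 0.5 mm past first touch (worked out from knob height and turn, not seen directly), and then all three bamboo cases were pressed into clips of their own, level and about 1 mm or less off centre; the jars and dish were not approached or checked again at the end.

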